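# Fit the deck runners of a boat model and trace their seams

## Robot

A 7-joint arm with a two-finger parallel gripper is mounted at the origin on the work surface. World frame = base frame: x ahead of the robot, y to its left, z up, the work surface at z = 0. Lengths are in m, angles in rad, forces in N, time in s.
With the tool pointing down it reaches from about 0.425 to 1.025 m from the base axis. Payload 9.4 kg.
Tool frame: the origin (TCP) lies on the centre line of the jaws, within the pads' length; the fingertips stand 17 mm ahead of it and the grasp point (between the pads) lies 2 mm behind it (robot.finger_overhang is the distance from the TCP to the fingertips, in m); z points along the fingers, y is the line along which they close (so a half turn about z gives the same grasp; the last joint's range is limited). The gripper opens to 85 mm and grips with 20 to 120 N. Pads are 22 mm wide; open, the fingers measure 114 mm over their backs; the gripper's body (76 mm by 85 mm) begins 54 mm behind the grasp point. The pads swing forward as they close: fully open they stand 13 mm farther back than shut.
Start: joints at [1.23, 0.599, -0.003, 1.599, 0.002, 0.943, -0.08], TCP at [0.189, -0.7, 0.248] pointing down, gripper open.
Joint ranges: [-2.57, 2.57], [-0.35, 1.97], [-1.29, 1.29], [0.11, 2.56], [-1.05, 4.19], [0.11, 1.86], [-2.63, 2.63]. Speed limits (rad/s): [2.22, 2.22, 3.01, 3.01, 3.14, 3.14, 3.14].

## Interface

Orientations are given as a rotation vector (axis times angle).
In Python, from rig import robot gives the robot as it stands. The module is installed in compiled form; this text tells all that it offers.
- The arm moves only by the shell command python3 -m creep 'ROWS' [OPENING]. ROWS is JSON, a list of rows, each a list of 2 entries, a list of its own where there are three numbers: the shift along the tool's x, y, z each as a share of 0.05 m, from -1 to 1, then the turn, a rotation vector about the tool's x, y, z each as a share of 6 degrees, from -1 to 1. A call has 1 to 5 rows; each row shifts and turns the commanded pose from where the row before left it, along the tool's axes as they then stand; what a row does not reach is not made up. A row lasts 1/10 s, in which the tool goes at most 50 mm and 8.59 degrees, less where a joint would pass 70% of its speed; a pose out of reach is approached as far as the arm can. A call with a number of a shift or a turn outside -1 to 1 is refused whole. A call with a gripper value outside its range is refused whole. OPENING is the closure, from -1 (fully open) to 1 (shut), set as the call begins (- or left out, the last holds). The fingers move at their own pace and stop on an object; the grip force is fixed at half the most. Time passes only in rows, so rows that do not move let the fingers close. It gives the time, the measured TCP pose, the force, the opening and the grip force at its end, in the units of the state.
- robot.observe(): the state, without advancing time (a new reading comes with each control period).
- robot.snapshot(name): name is "scene" or "top" or "wrist"; returns a dict with "color" (384x512x3 uint8, red, green, blue), "fov_y" (degrees; the focal length in pixels is half the picture's height over the tangent of half this angle, whatever the lens; pixels are square), "cx", "cy" (the principal point, pixels), "distortion" ([k1, k2, p1, p2, k3] as OpenCV has them; the pictures are not rectified), "T" (4x4, takes a point from camera to world coordinates). Camera axes: x right, y up, looking along -z (the intrinsics and any distortion apply to the point x, -y, -z); pixel columns grow to the right and rows downward; lengths in m; the calibration is good to about 2 mm. A picture is of the moment at which its call begins. There is no depth.
- robot.close_job(): hands the job in; it is judged then, once.
Trained networks look in the newest picture that a camera, given by its name, has taken for a name from the list of things; names that differ only in an ending like _2 or _b are one class to them, and where a whole thing is asked for, a point or a joint stands for the part that bears it (a point fixed in the world has none). Each returns a list of dicts, best first, with "confidence" (0 to 1); they miss things now and then, are a little off and sometimes report something else, mostly with a low value. They report only what shows in the picture. A call takes as long as a camera call.
- robot.boxes_of(target, camera): "box" ([left, top, width, height] in pixels, round what is visible of it).
- robot.landmark_of(target, camera): "at" ([column, row] in pixels: a listed point, or the origin of a listed thing).
The state is a dict: "time": time; "joints": joint angles; "joint_velocities": joint speeds; "effort": joint torques, N m; "tool_pos": TCP position; "tcp_rot": TCP orientation; "contact_force": force on the tool from outside, world axes, zero at the start; "torque": the same for the moment, N m; "grip_width": finger opening in m; "grip_force": force on a finger pad.
Only numpy, scipy, OpenCV 4.12 (cv2) and the standard library are available. Lean on these libraries where they do the work, as an engineer would, in place of code of your own. Each camera call takes 0.05 s, during which the arm holds its last target. There are 200 camera calls.

## Task

Fit the dark deck runners of the boat model, two or three of the long, middle and short ones being there, each in its own slot with the white end towards the bow, and leave the two wrong-size spares off the model. Then take the stylus and, with its tip just over or on the deck, run it slowly (at most 60 mm/s) along the outboard seam of each fitted runner from the white end to the plain end, in the order long, middle, short, never bringing the tip down on the deck away from a seam. Finally stand the stylus back in its stand, without shifting the brush jar, the paint tin or the brush.

Things in the scene. Friction and masses are not known exactly. Their poses are not given: they have to be found in the camera images.
- hull: half model of a boat, fixed on the table, bow roughly away from the robot: red sides, pale deck 45 mm above the table, 240 x 180 mm. Origin on the table under it; x towards the bow, y outboard (stepped, curved side at +95 mm; straight centreline side at -85 mm), z up. Three slots along x hold the runners, 33 mm wide, 10 mm deep, each 5 mm longer than its runner; a seated runner stands 12 mm proud.
- slot_long (a point): centre of the floor of the long runner's slot, at hull (-15, -60, 35) mm, axes as the hull: where the seated runner's origin lies. Seam: corner of the runner's +y side and the deck. The tip line runs along x, 18 mm from here towards +y (4 mm off the runner), at deck height 10 mm above here; its three points are at x = 68, 0 and -68 mm from here
- slot_middle (a point): centre of the floor of the middle runner's slot, at hull (-30, 0, 35) mm, axes as the hull: where the seated runner's origin lies. Seam: corner of the runner's +y side and the deck. The tip line runs along x, 18 mm from here towards +y (4 mm off the runner), at deck height 10 mm above here; its three points are at x = 53, 0 and -53 mm from here
- slot_short (a point): centre of the floor of the short runner's slot, at hull (-45, 60, 35) mm, axes as the hull: where the seated runner's origin lies. Seam: corner of the runner's +y side and the deck. The tip line runs along x, 18 mm from here towards +y (4 mm off the runner), at deck height 10 mm above here; its three points are at x = 38, 0 and -38 mm from here
- long: dark wooden bar 160 mm long, 28 mm wide, 22 mm tall, lying on the table, with its last 12 mm painted white at the +x end. Origin: centre of its underside; x along its length towards the white end, z up. Belongs in the slot next to the centreline. May be absent.
- middle: dark wooden bar 130 mm long, 28 mm wide, 22 mm tall, lying on the table, with its last 12 mm painted white at the +x end. Origin: centre of its underside; x along its length towards the white end, z up. Belongs in the middle slot. May be absent.
- short: dark wooden bar 100 mm long, 28 mm wide, 22 mm tall, lying on the table, with its last 12 mm painted white at the +x end. Origin: centre of its underside; x along its length towards the white end, z up. Belongs in the outboard slot. May be absent.
- long_white (a point): centre of the top face edge at the white end of the long runner, 80 mm from its origin along x, 22 mm up
- middle_white (a point): centre of the top face edge at the white end of the middle runner, 65 mm from its origin along x, 22 mm up
- short_white (a point): centre of the top face edge at the white end of the short runner, 50 mm from its origin along x, 22 mm up
- spare_145: dark wooden bar 145 mm long, 28 mm wide, 22 mm tall, lying on the table, with its last 12 mm painted white at the +x end. Origin: centre of its underside; x along its length towards the white end, z up. Look-alike that fits no slot properly; not to be used.
- spare_115: dark wooden bar 115 mm long, 28 mm wide, 22 mm tall, lying on the table, with its last 12 mm painted white at the +x end. Origin: centre of its underside; x along its length towards the white end, z up. Look-alike that fits no slot properly; not to be used.
- stylus: seam stylus standing upright in its stand, tip down, 90 g. Origin: lowest point of its 8 mm round steel tip; z up along the tool. Steel shank 0 to 45 mm, brass collar 38 mm across at 45 to 51 mm, blue square handle 24 x 24 mm (sides along x and y) from 51 to 125 mm; grip it at 85 mm. In the stand the collar rests on top and the origin is 5 mm above the table.
- stand: fixed wooden block 80 x 80 mm, 50 mm high, with a 20 mm hole through its middle that takes the stylus shank. Origin: centre of the underside; the hole's axis is its z axis.
- brush_jar: bystander: green glass jar of brushes, 72 mm across, about 200 mm high. Origin: centre of underside.
- paint_tin: bystander: tin 80 mm across, 90 mm high. Origin: centre of underside.
- brush: bystander: paint brush lying on the table near the robot's right.

How it is judged:
On the way, in this order (a step that is already met when the one before it is completed fails the run):
1. every runner that is present lies fully home in its own slot, white end towards the bow, let go (x of long in the frame of hull between -0.021 and -0.009 m and y of long in the frame of hull between -0.066 and -0.054 m and z of each of long, middle, short in the frame of hull below 0.039 m and angle between the x axis of each of long, middle, short and the x axis of hull, either way round below 0.08 rad and angle between each of long, middle, short's own z axis and vertical below 0.08 rad and x of long_white in the frame of hull above -0.005 m and contact force between each of long, middle, short and the fingers below 0.1 N and x of middle in the frame of hull between -0.036 and -0.024 m and y of middle in the frame of hull between -0.006 and 0.006 m and x of middle_white in the frame of hull above -0.02 m and x of short in the frame of hull between -0.051 and -0.039 m and y of short in the frame of hull between 0.054 and 0.066 m and x of short_white in the frame of hull above -0.035 m), for 0.2 s.
2. the stylus tip is on the outboard seam of the long runner at its white (bow) end (within 10 mm along it, 8 mm across it, at most 5 mm above the deck); passed over if that runner is absent (x of stylus in the frame of long between 0.058 and 0.078 m and y of stylus in the frame of long between 0.01 and 0.026 m and z of stylus in the frame of long between 0.005 and 0.015 m), for 0.1 s.
3. the stylus tip is on the outboard seam of the long runner at its middle (within 10 mm along it, 8 mm across it, at most 5 mm above the deck); passed over if that runner is absent (x of stylus in the frame of long between -0.01 and 0.01 m and y of stylus in the frame of long between 0.01 and 0.026 m and z of stylus in the frame of long between 0.005 and 0.015 m), for 0.1 s.
4. the stylus tip is on the outboard seam of the long runner at its plain (stern) end (within 10 mm along it, 8 mm across it, at most 5 mm above the deck); passed over if that runner is absent (x of stylus in the frame of long between -0.078 and -0.058 m and y of stylus in the frame of long between 0.01 and 0.026 m and z of stylus in the frame of long between 0.005 and 0.015 m), for 0.1 s.
5. the stylus tip is on the outboard seam of the middle runner at its white (bow) end (within 10 mm along it, 8 mm across it, at most 5 mm above the deck); passed over if that runner is absent (x of stylus in the frame of middle between 0.043 and 0.063 m and y of stylus in the frame of middle between 0.01 and 0.026 m and z of stylus in the frame of middle between 0.005 and 0.015 m), for 0.1 s.
6. the stylus tip is on the outboard seam of the middle runner at its middle (within 10 mm along it, 8 mm across it, at most 5 mm above the deck); passed over if that runner is absent (x of stylus in the frame of middle between -0.01 and 0.01 m and y of stylus in the frame of middle between 0.01 and 0.026 m and z of stylus in the frame of middle between 0.005 and 0.015 m), for 0.1 s.
7. the stylus tip is on the outboard seam of the middle runner at its plain (stern) end (within 10 mm along it, 8 mm across it, at most 5 mm above the deck); passed over if that runner is absent (x of stylus in the frame of middle between -0.063 and -0.043 m and y of stylus in the frame of middle between 0.01 and 0.026 m and z of stylus in the frame of middle between 0.005 and 0.015 m), for 0.1 s.
8. the stylus tip is on the outboard seam of the short runner at its white (bow) end (within 10 mm along it, 8 mm across it, at most 5 mm above the deck); passed over if that runner is absent (x of stylus in the frame of short between 0.028 and 0.048 m and y of stylus in the frame of short between 0.01 and 0.026 m and z of stylus in the frame of short between 0.005 and 0.015 m), for 0.1 s.
9. the stylus tip is on the outboard seam of the short runner at its middle (within 10 mm along it, 8 mm across it, at most 5 mm above the deck); passed over if that runner is absent (x of stylus in the frame of short between -0.01 and 0.01 m and y of stylus in the frame of short between 0.01 and 0.026 m and z of stylus in the frame of short between 0.005 and 0.015 m), for 0.1 s.
10. the stylus tip is on the outboard seam of the short runner at its plain (stern) end (within 10 mm along it, 8 mm across it, at most 5 mm above the deck); passed over if that runner is absent (x of stylus in the frame of short between -0.048 and -0.028 m and y of stylus in the frame of short between 0.01 and 0.026 m and z of stylus in the frame of short between 0.005 and 0.015 m), for 0.1 s.
At the end, for the whole second after the job is handed in: Every runner present lies at rest fully home in its own slot (within 6 mm and 0.08 rad, at most 4 mm off the slot floor), white end to the bow; the stylus stands at rest upright in the stand, collar down (within 8 mm of the hole axis, 5 mm of its height); both spares lie on the table (x of long in the frame of hull between -0.021 and -0.009 m and y of long in the frame of hull between -0.066 and -0.054 m and z of each of long, middle, short in the frame of hull below 0.039 m and angle between the x axis of each of long, middle, short and the x axis of hull, either way round below 0.08 rad and angle between each of long, middle, short, stylus's own z axis and vertical below 0.08 rad and x of long_white in the frame of hull above -0.005 m and linear speed of each of long, middle, short, stylus below 0.02 m/s and x of middle in the frame of hull between -0.036 and -0.024 m and y of middle in the frame of hull between -0.006 and 0.006 m and x of middle_white in the frame of hull above -0.02 m and x of short in the frame of hull between -0.051 and -0.039 m and y of short in the frame of hull between 0.054 and 0.066 m and x of short_white in the frame of hull above -0.035 m and horizontal distance between stylus and stand below 0.008 m and z of stylus in the frame of stand below 0.01 m and height (world z) of each of spare_145, spare_115 below 0.02 m); the robot touches nothing.
It fails at once if the stylus tip comes within 6 mm of the deck anywhere but on an outboard seam line (more than 12 mm to either side of all three lines) (z of stylus in the frame of hull below 0.051 m and x of stylus in the frame of hull between -0.115 and 0.1 m and y of stylus in the frame of hull between -0.085 and 0.095 m and not (y of stylus in the frame of hull between -0.054 and -0.03 m) and not (y of stylus in the frame of hull between 0.006 and 0.03 m) and not (y of stylus in the frame of hull between 0.066 and 0.09 m)).
It fails at once if the stylus moves faster than 60 mm/s while its tip is within 6 mm of the deck (z of stylus in the frame of hull below 0.051 m and x of stylus in the frame of hull between -0.115 and 0.1 m and y of stylus in the frame of hull between -0.085 and 0.095 m and linear speed of stylus above 0.08 m/s).
It fails at once if the stylus presses on the model with more than 25 N (contact force between stylus and hull above 25 N).
It fails at once if the brush jar, the paint tin or the brush is shifted by more than 30 mm (distance of any of brush_jar, paint_tin, brush from where it was at the start of the episode above 0.03 m).
Of long, middle, short only 2 to 3 are there at a start; the rules pass over those that are not, and their reading is None.
At some moment in a run one of long, middle, short may be knocked a few centimetres aside while the robot is not near it.
It also fails if it takes over 210 s, if anything falls off the work surface, if the arm or the gripper's body presses on something with over 40 N, if the wrist force passes 120 N, or if a joint passes its speed limit or range.

## Working session

There is one attempt and no reset: what is moved stays moved. The work goes in short steps, Python scripts to look and compute and a shell command to move; the robot and the scene stay as the last step left them, time stands still between calls to the robot, and variables do not carry over. Pictures are saved under pics/ and viewed, at most 14 in all, crops included, and the job is handed in when it is done.

```bash
mkdir -p pics
cat > h.py <<'E'
import numpy as np, cv2
from rig import robot
from scipy.spatial.transform import Rotation as R
def snap(n,f=None):
    s=robot.snapshot(n)
    if f: cv2.imwrite('pics/'+f,s['color'][:,:,::-1])
    return s
def K(s):
    f=192/np.tan(np.radians(s['fov_y'])/2)
    return np.array([[f,0,s['cx']],[0,f,s['cy']],[0,0,1.]]),np.array(s['distortion'],float)
def ray(s,p):
    k,d=K(s);u=cv2.undistortPoints(np.array([[p]],float),k,d)[0,0]
    T=np.array(s['T']);v=T[:3,:3]@np.array([u[0],-u[1],-1]);return T[:3,3],v
def onz(s,p,z):
    o,v=ray(s,p);return o+v*(z-o[2])/v[2]
def proj(s,P):
    T=np.array(s['T']);c=(np.atleast_2d(P)-T[:3,3])@T[:3,:3];c=c*[1,-1,-1]
    k,d=K(s);return cv2.projectPoints(c,np.zeros(3),np.zeros(3),k,d)[0][:,0]
def tri(obs):
    A=np.zeros((3,3));b=np.zeros(3)
    for s,p in obs:
        o,v=ray(s,p);v/=np.linalg.norm(v);M=np.eye(3)-np.outer(v,v);A+=M;b+=M@o
    return np.linalg.solve(A,b)
E
python3 - <<'E'
from h import *
import pickle
S={}
for n in('scene','top'):
    S[n]=snap(n,n+'0.png')
    s=S[n];print(n,s['fov_y'],s['distortion'],np.round(s['T'],3).tolist())
    for t in 'hull slot_long slot_middle slot_short long middle short long_white middle_white short_white spare_145 spare_115 stylus stand brush_jar paint_tin brush'.split():
        r=robot.landmark_of(t,n)
        print(t,[(np.round(q['at'],1).tolist(),round(q['confidence'],2)) for q in r[:3]])
pickle.dump(S,open('S0.pkl','wb'))
o=robot.observe();print(o['time'],o['tcp_rot'],o['grip_width'])
E
```

```text
scene 47.88654081237216 [-0.06143675  0.          0.          0.          0.        ] [[0.049, -0.797, 0.603, 1.295], [0.999, 0.038, -0.031, -0.076], [0.002, 0.603, 0.797, 1.116], [0.0, 0.0, 0.0, 1.0]]
hull [([258.4, 215.2], 0.8)]
slot_long [([241.6, 201.3], 0.62)]
slot_middle [([260.2, 200.4], 0.83)]
slot_short []
long [([195.8, 211.1], 0.64)]
middle [([361.3, 207.2], 0.83)]
short []
long_white [([196.5, 228.3], 0.76), ([135.0, 208.6], 0.64)]
middle_white [([368.9, 216.4], 0.9), ([260.0, 200.3], 0.22)]
short_white []
spare_145 [([384.3, 199.0], 0.84), ([175.2, 206.6], 0.78), ([163.6, 153.5], 0.55)]
spare_115 [([384.3, 199.0], 0.84), ([175.2, 206.6], 0.78), ([163.6, 153.5], 0.55)]
stylus [([133.9, 208.1], 0.78)]
stand [([137.1, 207.6], 0.66)]
brush_jar [([180.3, 261.8], 0.87), ([262.6, 211.4], 0.74)]
paint_tin [([328.4, 257.4], 0.85), ([136.9, 205.3], 0.74)]
brush [([162.0, 154.5], 0.65)]
top 46.60623845861003 [0.04087173 0.         0.         0.         0.        ] [[-0.016, 0.986, -0.166, 0.274], [-1.0, -0.013, 0.015, -0.013], [0.013, 0.166, 0.986, 1.428], [0.0, 0.0, 0.0, 1.0]]
hull [([251.4, 176.0], 0.79)]
slot_long [([271.9, 180.1], 0.72)]
slot_middle [([251.6, 183.8], 0.94), ([311.6, 156.0], 0.49)]
slot_short [([230.3, 186.2], 0.86), ([196.0, 125.9], 0.52)]
long [([308.8, 185.5], 0.59)]
middle [([149.0, 184.6], 0.97)]
short []
long_white [([310.9, 154.3], 0.61)]
middle_white [([147.9, 164.3], 0.93)]
short_white [([253.3, 183.3], 0.42)]
spare_145 [([130.9, 190.9], 0.93), ([333.0, 186.5], 0.75), ([308.1, 185.0], 0.74)]
spare_115 [([130.9, 190.9], 0.93), ([333.0, 186.5], 0.75), ([308.1, 185.0], 0.74)]
stylus [([372.4, 185.6], 0.56)]
stand [([372.6, 183.8], 0.62)]
brush_jar [([320.9, 127.3], 0.89)]
paint_tin [([195.9, 127.6], 0.56), ([131.0, 190.6], 0.43)]
brush []
1.8 [ 3.11428287e+00  4.13291232e-01 -6.63301078e-05] 0.08560041205356905
```

Run:
```python
import cv2
a=cv2.imread('pics/top0.png')[90:260,90:430];cv2.imwrite('pics/topc.png',cv2.resize(a,None,fx=2.35,fy=2.35,interpolation=cv2.INTER_CUBIC))
a=cv2.imread('pics/scene0.png')[100:320,90:430];cv2.imwrite('pics/scenec.png',cv2.resize(a,None,fx=2.35,fy=2.35,interpolation=cv2.INTER_CUBIC))
```

```text
(no output)
```

View pics/topc.png

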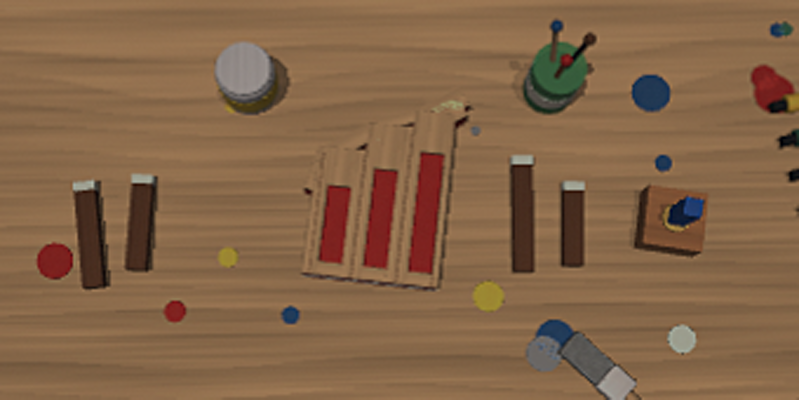

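View pics/scenec.png

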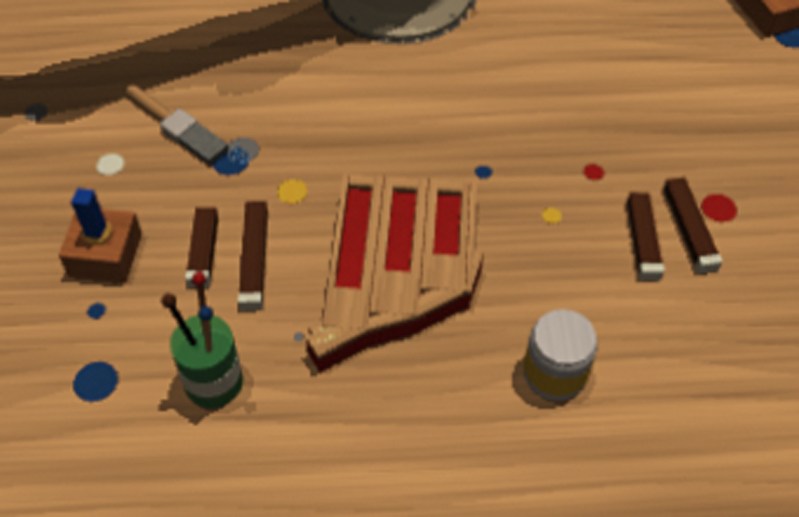

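The scene has four bars: two left of the hull (crop cols 85 and 140) and two right of it (522 and 572). The apparent lengths suggest 145, 130, 160 and 115, which would make short absent. I'll fit them precisely.

```bash
cat > fit.py <<'E'
from h import *
from scipy.optimize import minimize
def box(x,y,a,L,W,z0,z1):
    c,s=np.cos(a),np.sin(a)
    return np.array([[x+c*u-s*v,y+s*u+c*v,z] for z in(z0,z1) for u,v in((L/2,W/2),(L/2,-W/2),(-L/2,-W/2),(-L/2,W/2))])
SH=4
def poly(shape,p,cols=8):
    m=np.zeros((shape[0]*cols//8,shape[1]*cols//8),np.uint8);return m
def fill(p,up=4,shape=(384,512)):
    m=np.zeros((shape[0]*up,shape[1]*up),np.uint8)
    q=((p+.5)*up-.5)
    cv2.fillConvexPoly(m,np.round(cv2.convexHull(q.astype(np.float32))*16).astype(np.int32),255,shift=4);return cv2.resize(m,shape[::-1],interpolation=cv2.INTER_AREA)/255.
def barmask(s,near,r=45):
    g=s['color'].astype(int);hsv=cv2.cvtColor(s['color'],cv2.COLOR_RGB2HSV)
    dark=(hsv[...,2]<85)
    wh=(hsv[...,1]<70)&(hsv[...,2]>110)
    m=(dark|wh).astype(np.uint8)
    n,l,st,ce=cv2.connectedComponentsWithStats(m,connectivity=8)
    i=[k for k in range(1,n) if st[k,4]>60]
    k=min(i,key=lambda k:np.hypot(*(ce[k]-near)))
    return (l==k).astype(float),wh&(l==k),ce[k],st[k]
def fitbar(views,masks,p0,fixL=None):
    def c(q):
        L=fixL or q[3]/1000
        e=0
        for s,m in zip(views,masks):
            e+=np.abs(fill(proj(s,box(q[0]/1000,q[1]/1000,q[2]/50,L,.028,0,.022)))-m).sum()
        return e
    q0=np.array([p0[0]*1e3,p0[1]*1e3,p0[2]*50,130.]);
    if fixL:q0=q0[:3]
    n=len(q0);sim=np.vstack([q0]+[q0+d*np.eye(n)[i] for i in range(n) for d in[(12,12,8,25)[i]]])
    r=minimize(c,q0,method='Nelder-Mead',options=dict(initial_simplex=sim,maxiter=400,xatol=.05,fatol=.05))
    r=minimize(c,r.x,method='Nelder-Mead',options=dict(maxiter=400,xatol=.05,fatol=.05))
    return r.x,r.fun,sum(m.sum() for m in masks)
def fithull(views,masks,p0):
    SL=[(-15,-60,165),(-30,0,135),(-45,60,105)]
    def c(q):
        e=0;ca,sa=np.cos(q[2]/50),np.sin(q[2]/50)
        for s,m in zip(views,masks):
            t=np.zeros((384,512))
            for x,y,L in SL:
                cx,cy=(q[0]+ca*x-sa*y)/1e3,(q[1]+sa*x+ca*y)/1e3
                b=box(cx,cy,q[2]/50,L/1e3,.033,.035,.045);p=proj(s,b)
                t+=np.minimum(fill(p[:4]),fill(p[4:]))
            e+=np.abs(t-m).sum()
        return e
    q0=np.array(p0,float);sim=np.vstack([q0]+[q0+(8,8,5)[i]*np.eye(3)[i] for i in range(3)])
    r=minimize(c,q0,method='Nelder-Mead',options=dict(initial_simplex=sim,xatol=.05,fatol=.05))
    return r.x,r.fun,sum(m.sum() for m in masks)
def redmask(s,roi=None):
    hsv=cv2.cvtColor(s['color'],cv2.COLOR_RGB2HSV)
    return (((hsv[...,0]<6)|(hsv[...,0]>172))&(hsv[...,1]>150)&(hsv[...,2]>85)).astype(float)
E
cat > f0.py <<'E'
from fit import *
import pickle
S=pickle.load(open('S0.pkl','rb'))
t,sc=S['top'],S['scene']
B={'A':((128,190),(384,195)),'B':(( 150,185),(364,200)),'C':((312,181),(197,208)),'D':((333,185),(176,204))}
for k,(a,b) in B.items():
    ms=[barmask(t,a),barmask(sc,b)]
    p=onz(t,ms[0][2],.011);print(k,[(m[2].round(1).tolist(),m[3].tolist()) for m in ms])
    for vs,mm in (([t],ms[:1]),([sc],ms[1:]),([t,sc],ms)):
        q=fitbar(vs,[m[0] for m in mm],(p[0],p[1],0.));print(np.round(q[0][:2],1),'yaw',round(q[0][2]/50,3),'L',round(q[0][3],1),q[1:])
mt=redmask(t);mt[:, :210]=0;mt[:,290:]=0;mt[:140]=0;mt[215:]=0
ms=redmask(sc);ms[:,:225]=0;ms[:,290:]=0;ms[:170]=0;ms[226:]=0
h=onz(t,(251.4,176),.02)
for v,m in (([t],[mt]),([sc],[ms]),([t,sc],[mt,ms])):print('hull',fithull(v,m,(h[0]*1e3,h[1]*1e3,-5)))
for n,pt,ps in (('stand',(372.6,183.8),(137.1,207.6)),('jar',(320.9,127.3),(180.3,261.8)),('tin',(195.9,127.6),(328.4,257.4))):
    print(n,onz(t,pt,0),onz(sc,ps,0))
E
python3 f0.py
```

```text
A [([128.6, 189.7], [121, 166, 16, 47, 536]), ([383.7, 196.2], [372, 176, 25, 41, 465])]
[507.2 368.2] yaw 0.126 L 144.9 (np.float64(51.8), np.float64(536.0))
[505.8 370.2] yaw 0.124 L 141.7 (np.float64(31.87450980392157), np.float64(465.0))
[506.3 369.2] yaw 0.115 L 143.5 (np.float64(101.2627450980392), np.float64(1001.0))
B [([150.0, 184.5], [143, 164, 14, 42, 457]), ([363.4, 200.9], [356, 182, 16, 38, 388])]
[523.4 300.8] yaw -0.039 L 129.0 (np.float64(33.113725490196074), np.float64(457.0))
[522.  301.6] yaw -0.057 L 126.2 (np.float64(30.541176470588233), np.float64(388.0))
[522.3 301.1] yaw -0.05 L 126.6 (np.float64(71.19607843137254), np.float64(845.0))
C [([311.7, 180.3], [307, 156, 10, 50, 459]), ([197.4, 208.8], [192, 186, 12, 47, 440])]
[ 528.3 -218.8] yaw -0.022 L 159.3 (np.float64(36.207843137254905), np.float64(459.0))
[ 526.1 -219.6] yaw -0.019 L 160.4 (np.float64(43.29803921568627), np.float64(440.0))
[ 527.5 -219.3] yaw -0.017 L 158.6 (np.float64(91.3686274509804), np.float64(899.0))
D [([333.1, 184.7], [329, 167, 10, 37, 332]), ([176.2, 212.7], [169, 189, 14, 62, 414])]
[ 512.8 -287.5] yaw -0.073 L 116.3 (np.float64(44.53725490196078), np.float64(332.0))
[ 510.8 -287.5] yaw -0.048 L 113.3 (np.float64(157.34117647058824), np.float64(414.0))
[ 512.6 -287.4] yaw -0.049 L 116.4 (np.float64(205.85882352941178), np.float64(746.0))
hull (array([548.95812388, -28.14675138,  -6.37551201]), np.float64(132.20392156862746), np.float64(1199.0))
hull (array([544.16347653, -28.29659919,  -6.6928782 ]), np.float64(101.88235294117646), np.float64(1000.0))
hull (array([546.94687827, -28.19597027,  -6.51607701]), np.float64(280.9058823529412), np.float64(2199.0))
stand [ 0.51659871 -0.41850641  0.        ] [ 0.50693954 -0.41146711  0.        ]
jar [ 0.70935685 -0.25790098  0.        ] [ 0.70373111 -0.26457793  0.        ]
tin [0.71319343 0.15679549 0.        ] [0.71022642 0.16368229 0.        ]
```

```bash
cat > plan.py <<'E'
import sys;from h import *
# plan.py x y z [yaw_deg]: shares to go, tool axes
def plan(x,y,z,yaw=None):
    o=robot.observe();p=np.array(o['tool_pos']);r=R.from_rotvec(o['tcp_rot'])
    M=r.as_matrix();th=np.arctan2(M[1,0],M[0,0])
    print('t',round(o['time'],2),'p',(p*1e3).round(1),'yaw',round(np.degrees(th),2),'tilt',np.degrees(np.arccos(-M[2,2])).round(2),'F',np.round(o['contact_force'],1),'w',round(o['grip_width']*1e3,1),'gf',round(o['grip_force'],1))
    if yaw is not None:
        tr=r.inv()*R.from_euler('z',yaw,degrees=True)*R.from_rotvec([np.pi,0,0]);print('turn shares',(np.degrees(tr.as_rotvec())/6).round(3));M=(R.from_euler('z',yaw,degrees=True)*R.from_rotvec([np.pi,0,0])).as_matrix()
    print('shift shares (after turn)',(M.T@(np.array([x,y,z])-p)/.05).round(3))
if __name__=='__main__':
    plan(*map(float,sys.argv[1:]))
E
python3 -c "
from rig import robot;print(robot.finger_overhang)"; python3 plan.py .527 -.219 .25 -1.1
```

```text
0.017
t 1.8 p [ 189.1 -699.9  248.3] yaw 15.12 tilt 0.0 F [-0.1  0.3 -0.7] w 85.6 gf 0.0
turn shares [0.    0.    2.703]
shift shares (after turn) [ 6.573 -9.746 -0.034]
```

```bash
python3 -m creep '[[[0,0,0],[0,0,0.9]],[[0,0,0],[0,0,0.9]],[[0,0,0],[0,0,0.9]],[[0.3,-0.5,0],[0,0,0]],[[0.65,-0.95,0],[0,0,0]]]' -0.15
python3 -m creep '[[[0.65,-0.95,0],[0,0,0]],[[0.65,-0.95,0],[0,0,0]],[[0.65,-0.95,0],[0,0,0]],[[0.65,-0.95,0],[0,0,0]],[[0.65,-0.95,0],[0,0,0]]]'
python3 -m creep '[[[0.65,-0.95,0],[0,0,0]],[[0.65,-0.95,0],[0,0,0]],[[0.65,-0.95,0],[0,0,0]],[[0.4,-0.5,0],[0,0,0]],[[0,0,0],[0,0,0]]]'
cat > w.py <<'E'
import sys;from h import *
s=snap('wrist',sys.argv[1]);T=np.array(s['T']);print(T.round(3).tolist(),s['fov_y'],s['distortion'])
E
python3 plan.py .527 -.219 .25 -1.1; python3 w.py w1.png
```

```text
time: 2.3
tool_pos: [0.2309, -0.636, 0.248]
tcp_rot: [3.14, -0.038, -0.002]
contact_force: [2.0, 0.2, -0.6]
grip_width: 0.0494
grip_force: 0.0
time: 2.8
tool_pos: [0.3795, -0.4292, 0.2485]
tcp_rot: [3.141, -0.03, 0.001]
contact_force: [0.9, 0.2, 0.7]
grip_width: 0.0491
grip_force: 0.0
time: 3.3
tool_pos: [0.4897, -0.2793, 0.2484]
tcp_rot: [-3.14, 0.017, -0.003]
contact_force: [-0.9, -0.8, 0.3]
grip_width: 0.0495
grip_force: 0.0
t 3.3 p [ 489.7 -279.3  248.4] yaw -0.64 tilt 0.14 F [-0.9 -0.8  0.3] w 49.5 gf 0.0
turn shares [-0.015 -0.018  0.077]
shift shares (after turn) [ 0.723 -1.219 -0.032]
[[-0.011, 0.955, 0.296, 0.565], [-1.0, -0.01, -0.005, -0.281], [-0.002, -0.296, 0.955, 0.374], [0.0, 0.0, 0.0, 1.0]] 59.978064489661485 [-0.04935284  0.          0.          0.          0.        ]
```

View pics/w1.png

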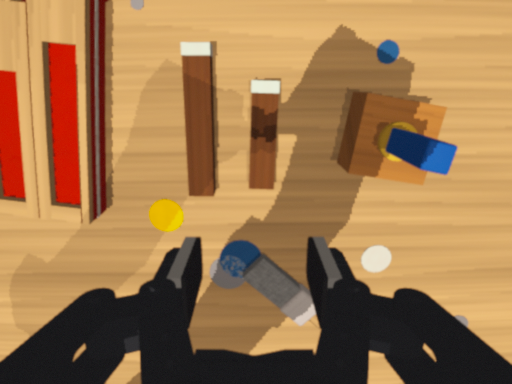

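Wrist view: long at cols 182–215, rows 42–195 (white end up); the spare beside it; the stand and stylus around (400,140); hull slots on the left. I'll fit from here.

```bash
cat > fw.py <<'E'
from fit import *
import sys
# fw.py col row L [thr] x y : fit bar in the wrist view
def run(near,L,p0,thr=115,name=None,s=None):
    s=s or snap('wrist');hsv=cv2.cvtColor(s['color'],cv2.COLOR_RGB2HSV)
    m=((hsv[...,2]<thr)|((hsv[...,1]<60)&(hsv[...,2]>140))).astype(np.uint8)
    m=cv2.morphologyEx(m,cv2.MORPH_OPEN,np.ones((3,3)))
    n,l,st,ce=cv2.connectedComponentsWithStats(m)
    k=min([i for i in range(1,n) if st[i,4]>300],key=lambda k:np.hypot(*(ce[k]-near)))
    print(ce[k].round(1),st[k])
    mm=(l==k).astype(float)
    q=fitbar([s],[mm],p0);print('free',q[0][:2].round(1),'yawdeg',np.degrees(q[0][2]/50).round(2),'L',q[0][3].round(1),q[1:])
    q=fitbar([s],[mm],p0,L);print('fix ',q[0][:2].round(1),'yawdeg',np.degrees(q[0][2]/50).round(2),q[1:])
    return s,q
E
python3 - <<'E'
from fw import *
import pickle
s,q=run((198,118),.16,(.527,-.219,0.))
run((265,135),.115,(.512,-.287,0.),s=s)
S=pickle.load(open('S0.pkl','rb'))
r=robot.landmark_of('long_white','wrist');print([(x['at'],x['confidence']) for x in r])
w=r[0]['at'];t=S['top']
tw=[x['at'] for x in []]
print('tri white wrist/top/scene',tri([(s,w),(t,(310.9,156.5)),(S['scene'],(196.5,228.3))]))
for t_ in('stylus','stand'):
  print(t_,[(x['at'],x['confidence']) for x in robot.landmark_of(t_,'wrist')])
E
```

```text
[209.4 123.9] [206  54   8 135 603]
free [ 535.3 -235.8] yawdeg 30.45 L -0.0 (np.float64(606.6392156862745), np.float64(603.0))
fix  [ 485.3 -240.5] yawdeg -5.74 (np.float64(3538.878431372549), np.float64(603.0))
[260.7 124.7] [248 104  27  41 824]
free [ 522.4 -290.4] yawdeg -5.36 L 30.5 (np.float64(167.58823529411762), np.float64(824.0))
fix  [ 487.8 -297.2] yawdeg 11.34 (np.float64(1994.4392156862743), np.float64(824.0))
[([187.9, 38.9], 0.82)]
tri white wrist/top/scene [ 0.60657519 -0.21856658  0.02189764]
stylus [([379.0, 133.4], 0.79)]
stand [([376.5, 129.9], 0.76)]
```

Run:
```python
import cv2
a=cv2.imread('pics/w1.png');h=cv2.cvtColor(a,cv2.COLOR_BGR2HSV)
for c,r in((198,100),(198,170),(212,120),(260,100),(262,120),(262,160),(235,110),(300,150),(170,120),(223,150),(198,48),(330,60)):print((c,r),a[r,c,::-1],h[r,c])
```

```text
(198, 100) [118  66  33] [ 12 184 118]
(198, 170) [119  68  35] [ 12 180 119]
(212, 120) [68 40 22] [ 12 173  68]
(260, 100) [139  79  41] [ 12 180 139]
(262, 120) [85 48 27] [ 11 174  85]
(262, 160) [135  79  41] [ 12 178 135]
(235, 110) [201 156  96] [ 17 133 201]
(300, 150) [150 112  67] [ 16 141 150]
(170, 120) [209 163 100] [ 17 133 209]
(223, 150) [202 158  98] [ 17 131 202]
(198, 48) [234 234 213] [ 30  23 234]
(330, 60) [157 118  73] [ 16 136 157]
```

```bash
sed -i 's/^    m=((hsv.*$/    m=(((hsv[...,1]>156)\&(hsv[...,0]<15)\&(hsv[...,2]<165))|((hsv[...,1]<70)\&(hsv[...,2]>140))).astype(np.uint8)/' fw.py
python3 - <<'E'
from fw import *
s,q=run((198,118),.16,(.527,-.219,0.))
run((265,135),.115,(.512,-.287,0.),s=s)
E
```

```text
[192.1 120.1] [ 175   52   34  140 3906]
free [ 521.3 -221. ] yawdeg -0.99 L 145.4 (np.float64(251.13725490196074), np.float64(3906.0))
fix  [ 514.1 -220.4] yawdeg -1.53 (np.float64(586.9490196078431), np.float64(3906.0))
[256.6 128. ] [ 243   75   30  110 2816]
free [ 513.4 -289.4] yawdeg -2.5 L 114.3 (np.float64(150.12549019607843), np.float64(2816.0))
fix  [ 513.3 -289.4] yawdeg -2.51 (np.float64(158.78039215686275), np.float64(2816.0))
```

```bash
python3 plan.py .528 -.220 .10 -1.2
```

```text
t 3.6 p [ 485.1 -285.4  248.3] yaw -1.22 tilt 0.03 F [-0.   0.2  0.1] w 49.3 gf 0.0
turn shares [ 0.004  0.003 -0.004]
shift shares (after turn) [ 0.831 -1.327  2.966]
```

```bash
python3 -m creep '[[[0.28,-0.44,0.3],[0,0,0]],[[0.28,-0.44,0.6],[0,0,0]],[[0.27,-0.44,0.6],[0,0,0]],[[0,0,0.6],[0,0,0]],[[0,0,0.6],[0,0,0]]]' -0.15
python3 -m creep '[[[0,0,0.2],[0,0,0]],[[0,0,0],[0,0,0]],[[0,0,0],[0,0,0]]]'
python3 plan.py .528 -.220 .028 -1.2; python3 w.py w2.png
```

```text
time: 4.1
tool_pos: [0.5289, -0.2191, 0.1122]
tcp_rot: [3.141, -0.03, 0.001]
contact_force: [0.5, 0.0, -0.7]
grip_width: 0.0491
grip_force: 0.0
time: 4.4
tool_pos: [0.529, -0.2198, 0.1042]
tcp_rot: [3.141, -0.032, 0.001]
contact_force: [-0.5, 0.1, -0.1]
grip_width: 0.0489
grip_force: 0.0
t 4.4 p [ 529.  -219.8  104.2] yaw -1.16 tilt 0.05 F [-0.5  0.1 -0.1] w 48.9 gf 0.0
turn shares [ 0.004 -0.007  0.007]
shift shares (after turn) [-0.02   0.004  1.523]
[[-0.02, 0.955, 0.297, 0.605], [-1.0, -0.019, -0.006, -0.222], [0.0, -0.297, 0.955, 0.23], [0.0, 0.0, 0.0, 1.0]] 59.978064489661485 [-0.04935284  0.          0.          0.          0.        ]
```

View pics/w2.png

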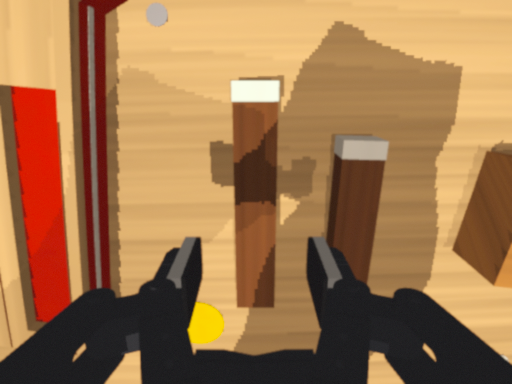

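Long sits centred between the fingers (bar cols 233–279, white end at row 80). I'll go down and grip it.

```bash
python3 - <<'E'
from h import *
s=snap('wrist');print(onz(s,(231,80),.022),onz(s,(279.5,80),.022),onz(s,(237,306.5),.022),onz(s,(274,306.5),.022))
E
python3 -m creep '[[[0,0,0.5],[0,0,0]],[[0,0,0.5],[0,0,0]],[[0,0,0.4],[0,0,0]],[[0,0,0.12],[0,0,0]],[[0,0,0],[0,0,0]]]'
python3 plan.py .528 -.220 .028 -1.2
```

```text
[ 0.60819866 -0.20821359  0.022     ] [ 0.60763263 -0.23721834  0.022     ] [ 0.44855029 -0.20622522  0.022     ] [ 0.44800039 -0.2336632   0.022     ]
time: 5.0
tool_pos: [0.5289, -0.219, 0.0275]
tcp_rot: [-3.141, 0.03, 0.0]
contact_force: [-0.2, -0.5, 0.3]
grip_width: 0.0492
grip_force: 0.0
t 5.0 p [ 528.9 -219.    27.5] yaw -1.09 tilt 0.01 F [-0.2 -0.5  0.3] w 49.2 gf 0.0
turn shares [-0.     0.001  0.019]
shift shares (after turn) [-0.018  0.021 -0.01 ]
```

```bash
python3 -m creep '[[[0,0,0],[0,0,0]],[[0,0,0],[0,0,0]],[[0,0,0],[0,0,0]],[[0,0,0],[0,0,0]],[[0,0,0],[0,0,0]]]' 1
python3 -m creep '[[[0,0,-0.2],[0,0,0]],[[0,0,-0.5],[0,0,0]],[[0,0,-0.5],[0,0,0]],[[0,0,-0.5],[0,0,0]],[[0,0,-0.3],[0,0,0]]]'
python3 plan.py .528 -.220 .128 -7.4
```

```text
time: 5.5
tool_pos: [0.5295, -0.2193, 0.0288]
tcp_rot: [3.141, -0.03, 0.003]
contact_force: [0.1, 0.8, 6.5]
grip_width: 0.026
grip_force: 59.6
time: 6.0
tool_pos: [0.5293, -0.2191, 0.1303]
tcp_rot: [3.141, -0.03, 0.004]
contact_force: [0.3, 0.0, -1.1]
grip_width: 0.0264
grip_force: 59.3
t 6.0 p [ 529.3 -219.1  130.3] yaw -1.09 tilt 0.16 F [ 0.3  0.  -1.1] w 26.4 gf 59.3
turn shares [ 0.006 -0.026  1.051]
shift shares (after turn) [-0.024  0.021  0.045]
```

```bash
python3 plan.py .50 -.15 .23 -7.4
python3 -m creep '[[[0,0,-0.5],[0,0,0.5]],[[0,0,-0.5],[0,0,0.5]],[[-0.2,-0.4,-0.5],[0,0,0]],[[-0.2,-0.5,-0.5],[0,0,0]],[[-0.2,-0.5,0],[0,0,0]]]'
python3 -m creep '[[[0,0,0],[0,0,0]],[[0,0,0],[0,0,0]],[[0,0,0],[0,0,0]]]'; python3 plan.py .50 -.15 .23 -7.4
python3 w.py w3.png
```

```text
t 6.0 p [ 529.3 -219.1  130.3] yaw -1.09 tilt 0.16 F [ 0.3  0.  -1.1] w 26.4 gf 59.3
turn shares [ 0.006 -0.026  1.051]
shift shares (after turn) [-0.76  -1.296 -1.995]
time: 6.5
tool_pos: [0.5085, -0.1455, 0.2313]
tcp_rot: [3.135, -0.196, 0.009]
contact_force: [0.7, 0.9, -0.9]
grip_width: 0.0266
grip_force: 59.3
time: 6.8
tool_pos: [0.5077, -0.1465, 0.2276]
tcp_rot: [3.135, -0.195, 0.001]
contact_force: [0.5, -0.1, -0.1]
grip_width: 0.0263
grip_force: 59.3
t 6.8 p [ 507.7 -146.5  227.6] yaw -7.13 tilt 0.04 F [ 0.5 -0.1 -0.1] w 26.3 gf 59.3
turn shares [ 0.004 -0.005  0.045]
shift shares (after turn) [-0.144  0.089 -0.047]
[[-0.124, 0.948, 0.295, 0.583], [-0.992, -0.118, -0.037, -0.157], [-0.0, -0.297, 0.955, 0.353], [0.0, 0.0, 0.0, 1.0]] 59.978064489661485 [-0.04935284  0.          0.          0.          0.        ]
```

View pics/w3.png

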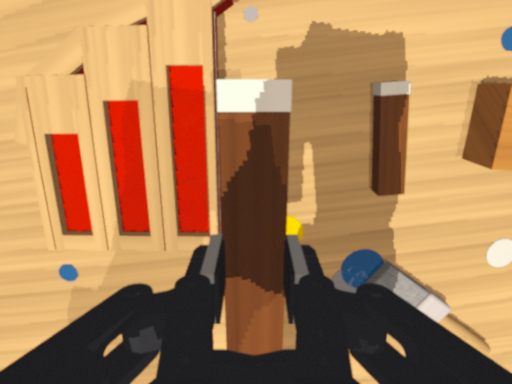

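All three slots show clearly (red, cols 50–210, rows 65–235). The bar is straight in the grip.

```bash
cat > fh.py <<'E'
from fit import *
def hull(s):
    m=redmask(s);n,l,st,ce=cv2.connectedComponentsWithStats(m.astype(np.uint8))
    k=sorted(range(1,n),key=lambda i:-st[i,4])[:3];print(st[k].tolist())
    m=np.isin(l,k).astype(float)
    q=fithull([s],[m],(547,-28,-6.5));print('hull',q[0].round(2),'deg',np.degrees(q[0][2]/50).round(2),q[1:]);return q[0]
E
python3 - <<'E'
from fh import *
s=snap('wrist');q=hull(s)
for p in((216,79.5),(293,80),(226,353),(284,353)):print(onz(s,p,.2215)*1e3)
a=q[2]/50
for x,y in((-15,-60),(-30,0)):print('slot',q[0]+np.cos(a)*x-np.sin(a)*y,q[1]+np.sin(a)*x+np.cos(a)*y)
E
python3 plan.py .50 -.15 .23 -7.4
```

```text
[[169, 66, 39, 166, 5184], [107, 101, 42, 131, 3650], [51, 135, 40, 96, 2368]]
hull [548.22 -29.04  -6.44] deg -7.38 (np.float64(788.1411764705881), np.float64(11202.0))
[ 586.60994869 -142.79144903  221.5       ]
[ 582.82236014 -171.61183706  221.5       ]
[ 458.80694752 -127.2372762   221.5       ]
[ 455.22754182 -155.8216257   221.5       ]
slot 525.6342506408461 -86.61419569016748
slot 518.4687388983643 -25.184109889573346
t 6.9 p [ 507.7 -146.7  227.2] yaw -7.16 tilt 0.02 F [-0.2 -0.1 -1.5] w 26.3 gf 59.3
turn shares [0.003 0.002 0.039]
shift shares (after turn) [-0.143  0.086 -0.056]
```

```bash
python3 plan.py .5274 -.0868 .085 -7.2
python3 -m creep '[[[0.12,-0.4,0.2],[0,0,0]],[[0.12,-0.4,0.5],[0,0,0]],[[0,-0.42,0.5],[0,0,0]],[[0,0,0.5],[0,0,0]],[[0,0,0.5],[0,0,0]]]'
python3 -m creep '[[[0,0,0.6],[0,0,0]],[[0,0,0],[0,0,0]],[[0,0,0],[0,0,0]],[[0,0,0],[0,0,0]]]'; python3 plan.py .5274 -.0868 .085 -7.2
```

```text
t 6.9 p [ 507.7 -146.7  227.2] yaw -7.16 tilt 0.02 F [-0.2 -0.1 -1.5] w 26.3 gf 59.3
turn shares [0.003 0.002 0.006]
shift shares (after turn) [ 0.242 -1.237  2.844]
time: 7.4
tool_pos: [0.5274, -0.0866, 0.116]
tcp_rot: [3.136, -0.194, -0.0]
contact_force: [-0.3, -0.5, -0.8]
grip_width: 0.0261
grip_force: 59.3
time: 7.8
tool_pos: [0.5277, -0.0872, 0.0883]
tcp_rot: [3.135, -0.195, 0.002]
contact_force: [-0.4, 0.9, -0.9]
grip_width: 0.0262
grip_force: 59.3
t 7.8 p [527.7 -87.2  88.3] yaw -7.13 tilt 0.07 F [-0.4  0.9 -0.9] w 26.2 gf 59.3
turn shares [ 0.001 -0.012  0.012]
shift shares (after turn) [-0.007 -0.006  0.067]
```

```bash
python3 w.py w4.png
```

```text
[[-0.124, 0.948, 0.294, 0.603], [-0.992, -0.118, -0.037, -0.097], [-0.0, -0.296, 0.955, 0.214], [0.0, 0.0, 0.0, 1.0]] 59.978064489661485 [-0.04935284  0.          0.          0.          0.        ]
```

View pics/w4.png

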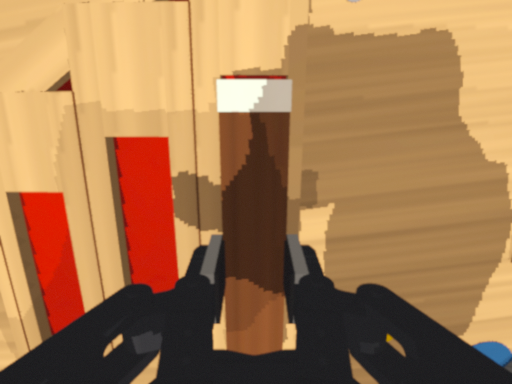

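Run:
```python
from h import *
s=snap('wrist')
a=np.radians(-7.3);hx=lambda P:np.array([[np.cos(a),np.sin(a)],[-np.sin(a),np.cos(a)]])@(P[:2]*1e3-[548.2,-29.0])-[-15,-60]
for p in((221,76),(287,76),(254,74.5)):print('floor',hx(onz(s,p,.035)),'deck',hx(onz(s,p,.045)))
for p in((216.5,80),(292,80)):print('bar top',hx(onz(s,p,.0825)))
c=s['color'];print(c[70:82,254].tolist());print(c[75,212:226].tolist(),c[75,282:296].tolist())
```

```text
floor [82.43564492 16.36950452] deck [82.17929822 15.41760935]
floor [ 82.55597322 -17.51336679] deck [ 82.29290972 -16.57390022]
floor [83.20559393 -0.57019256] deck [82.90626822 -0.57650391]
bar top [79.766939   13.58549473]
bar top [ 79.86923693 -14.98774615]
[[180, 139, 87], [180, 139, 87], [179, 138, 86], [180, 138, 86], [173, 131, 81], [148, 98, 60], [128, 48, 30], [127, 33, 25], [156, 108, 94], [212, 199, 179], [245, 245, 226], [253, 255, 235]]
[[248, 203, 133], [247, 202, 132], [247, 201, 132], [245, 200, 130], [244, 199, 131], [244, 198, 130], [242, 197, 130], [236, 191, 124], [219, 174, 110], [195, 150, 92], [186, 137, 83], [185, 132, 80], [186, 131, 78], [191, 131, 79]] [[144, 95, 58], [145, 95, 59], [148, 98, 62], [147, 98, 60], [148, 105, 65], [148, 110, 68], [157, 119, 73], [166, 127, 78], [169, 129, 81], [169, 129, 79], [169, 129, 79], [168, 128, 80], [169, 129, 80], [169, 129, 79]]
```

```bash
python3 -m creep '[[[0,0,0.12],[0,0,0]],[[0,0,0.12],[0,0,0]],[[0,0,0.1],[0,0,0]],[[0,0,0],[0,0,0]]]'
python3 -m creep '[[[0,0,0.06],[0,0,0]],[[0,0,0.06],[0,0,0]],[[0,0,0],[0,0,0]]]'
```

```text
time: 8.3
tool_pos: [0.5267, -0.0866, 0.0694]
tcp_rot: [-3.136, 0.194, 0.002]
contact_force: [0.1, 1.0, -0.4]
grip_width: 0.0262
grip_force: 59.3
time: 8.6
tool_pos: [0.5271, -0.0867, 0.064]
tcp_rot: [3.136, -0.194, -0.0]
contact_force: [-0.1, -0.2, -0.8]
grip_width: 0.0263
grip_force: 59.3
```

```bash
python3 -m creep '[[[0,0,0.03],[0,0,0]],[[0,0,0],[0,0,0]]]'
python3 -m creep '[[[0,0,0],[0,0,0]],[[0,0,0],[0,0,0]],[[0,0,0],[0,0,0]]]' -0.2
python3 -m creep '[[[0,0,-0.4],[0,0,0]],[[0,0,-0.8],[0,0,0]],[[0,0,-0.8],[0,0,0]],[[0,0,-0.8],[0,0,0]],[[0,0,0],[0,0,0]]]'
python3 plan.py .4 .25 .22 -2.6; python3 w.py w5.png
```

```text
time: 8.8
tool_pos: [0.5271, -0.0867, 0.0638]
tcp_rot: [-3.135, 0.194, -0.001]
contact_force: [-2.4, -0.3, 15.5]
grip_width: 0.0265
grip_force: 61.1
time: 9.1
tool_pos: [0.5271, -0.0866, 0.0627]
tcp_rot: [3.136, -0.194, -0.0]
contact_force: [0.0, 0.8, -0.0]
grip_width: 0.0511
grip_force: 0.0
time: 9.6
tool_pos: [0.5293, -0.0871, 0.2073]
tcp_rot: [3.135, -0.195, 0.012]
contact_force: [-0.4, -0.5, -0.1]
grip_width: 0.0511
grip_force: 0.0
t 9.6 p [529.3 -87.1 207.3] yaw -7.11 tilt 0.44 F [-0.4 -0.5 -0.1] w 51.1 gf 0.0
turn shares [-0.001 -0.073 -0.752]
shift shares (after turn) [-2.889 -6.618 -0.254]
[[-0.123, 0.95, 0.288, 0.604], [-0.992, -0.118, -0.037, -0.097], [-0.001, -0.29, 0.957, 0.333], [0.0, 0.0, 0.0, 1.0]] 59.978064489661485 [-0.04935284  0.          0.          0.          0.        ]
```

View pics/w5.png

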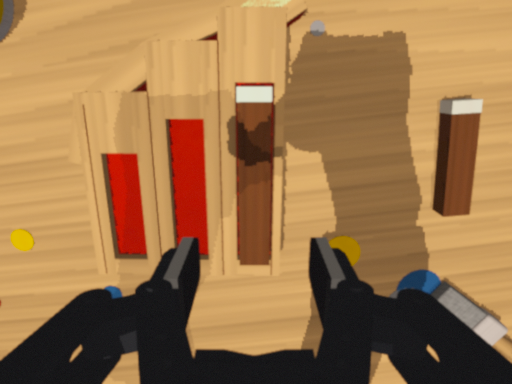

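Long is seated (cols 236–273, rows 83–265, white end to the bow). Next, the middle runner.

```bash
python3 -m creep '[[[0,0,-0.2],[0,0,-0.4]],[[0,-0.3,-0.2],[0,0,-0.4]],[[-0.1,-0.6,0],[0,0,0]],[[-0.1,-0.6,0],[0,0,0]],[[-0.1,-0.6,0],[0,0,0]]]' -0.15
python3 -m creep '[[[-0.1,-0.6,0],[0,0,0]],[[-0.1,-0.6,0],[0,0,0]],[[-0.1,-0.6,0],[0,0,0]],[[-0.1,-0.6,0],[0,0,0]],[[-0.1,-0.6,0],[0,0,0]]]'
python3 -m creep '[[[-0.1,-0.6,0],[0,0,0]],[[-0.1,-0.6,0],[0,0,0]],[[0,-0.4,0],[0,0,0]],[[0,0,0],[0,0,0]],[[0,0,0],[0,0,0]]]'
python3 plan.py .522 .301 .1 -2.6
python3 - <<'E'
from fw import *
s=snap('wrist','w6.png');c=proj(s,np.array([[.522,.301,.011]]))[0];print(c)
run(c,.13,(.522,.301,-.04),s=s)
c=proj(s,np.array([[.506,.369,.011]]))[0];print(c)
run(c,.145,(.506,.369,.12),s=s)
print([(x['at'],onz(s,x['at'],.022),x['confidence']) for x in robot.landmark_of('middle_white','wrist')])
E
```

```text
time: 10.15
tool_pos: [0.5164, 0.0209, 0.2221]
tcp_rot: [-3.141, 0.061, 0.002]
contact_force: [0.5, -0.3, -0.4]
grip_width: 0.0489
grip_force: 0.0
time: 10.65
tool_pos: [0.4969, 0.172, 0.222]
tcp_rot: [3.141, -0.06, -0.002]
contact_force: [-0.3, -1.3, 0.7]
grip_width: 0.049
grip_force: 0.0
time: 11.15
tool_pos: [0.4903, 0.2506, 0.222]
tcp_rot: [3.14, -0.059, -0.002]
contact_force: [0.7, -0.3, -0.8]
grip_width: 0.0494
grip_force: 0.0
t 11.15 p [490.3 250.6 222. ] yaw -2.17 tilt 0.09 F [ 0.7 -0.3 -0.8] w 49.4 gf 0.0
turn shares [0.008 0.013 0.072]
shift shares (after turn) [ 0.588 -1.035  2.44 ]
[202.14381706 131.97700603]
[200.8 135.2] [ 184   78   33  118 3506]
free [516.3 302.2] yawdeg -3.29 L 115.9 (np.float64(167.5098039215686), np.float64(3506.0))
fix  [509.4 302.6] yawdeg -3.34 (np.float64(533.2039215686275), np.float64(3506.0))
[137.78413295 150.29863852]
[134.9 146.9] [ 101   75   67  145 4441]
free [507.1 369.7] yawdeg 6.88 L 144.2 (np.float64(593.3725490196078), np.float64(4441.0))
fix  [506.9 369.5] yawdeg 6.87 (np.float64(601.9921568627451), np.float64(4441.0))
[([200.1, 61.6], array([0.58832128, 0.29594314, 0.022     ]), 0.78)]
```

View pics/w6.png

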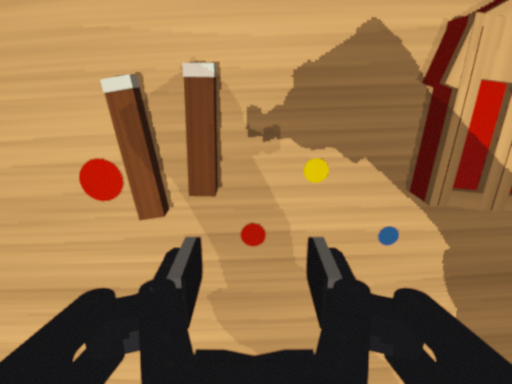

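Middle: cols 184–219, rows 62–195, white end at row 62, measured 130 mm. The 145 spare is to its left.

```bash
python3 - <<'E'
from h import *;import pickle
S=pickle.load(open('S0.pkl','rb'));s=snap('wrist')
print(tri([(s,(200.3,62.5)),(S['top'],(147.9,164.3)),(S['scene'],(368.9,216.4))]))
E
python3 plan.py .523 .302 .1 -3
python3 -m creep '[[[0.3,-0.5,0.4],[0,0,0.13]],[[0.3,-0.55,0.5],[0,0,0]],[[0,0,0.5],[0,0,0]],[[0,0,0.5],[0,0,0]],[[0,0,0.5],[0,0,0]]]'
python3 -m creep '[[[0,0,0],[0,0,0]],[[0,0,0],[0,0,0]],[[0,0,0],[0,0,0]]]'
python3 plan.py .523 .302 .0275 -3
python3 - <<'E'
from fw import *
s=snap('wrist','w7.png');run((255,190),.13,(.522,.301,-.05),s=s)
print([(x['at'],onz(s,x['at'],.022),x['confidence']) for x in robot.landmark_of('middle_white','wrist')])
E
```

```text
[0.58763616 0.30174637 0.02062148]
t 11.3 p [490.9 249.  222.5] yaw -2.35 tilt 0.06 F [-0.  -0.9  0. ] w 49.0 gf 0.0
turn shares [0.008 0.006 0.109]
shift shares (after turn) [ 0.585 -1.092  2.45 ]
time: 11.8
tool_pos: [0.5238, 0.3001, 0.1017]
tcp_rot: [3.14, -0.086, -0.0]
contact_force: [0.6, 0.3, 0.4]
grip_width: 0.0491
grip_force: 0.0
time: 12.1
tool_pos: [0.5243, 0.301, 0.1041]
tcp_rot: [-3.14, 0.085, -0.002]
contact_force: [0.3, 0.3, 0.1]
grip_width: 0.0487
grip_force: 0.0
t 12.1 p [524.3 301.  104.1] yaw -3.11 tilt 0.1 F [0.3 0.3 0.1] w 48.7 gf 0.0
turn shares [-0.009 -0.013 -0.018]
shift shares (after turn) [-0.027 -0.019  1.532]
[252.4 207.2] [ 230  128   45  163 6570]
free [515.2 301.9] yawdeg -2.79 L 113.7 (np.float64(299.90588235294115), np.float64(6570.0))
fix  [507.2 302.3] yawdeg -2.76 (np.float64(989.9921568627452), np.float64(6570.0))
[([251.5, 109.4], array([0.58572489, 0.29860018, 0.022     ]), 0.65)]
```

```bash
python3 -m creep '[[[-0.02,-0.02,0.5],[0,0,0]],[[0,0,0.5],[0,0,0]],[[0,0,0.4],[0,0,0]],[[0,0,0.12],[0,0,0]],[[0,0,0],[0,0,0]]]'
python3 -m creep '[[[0,0,0],[0,0,0]],[[0,0,0],[0,0,0]],[[0,0,0],[0,0,0]],[[0,0,0],[0,0,0]],[[0,0,0],[0,0,0]]]' 1
python3 -m creep '[[[0,0,-0.3],[0,0,0]],[[0,0,-0.6],[0,0,0]],[[0,0,-0.6],[0,0,0]],[[0,0,-0.6],[0,0,0]],[[0,0,-0.6],[0,0,0]]]'
python3 plan.py .51 .05 .23 -7.2
```

```text
time: 12.7
tool_pos: [0.5226, 0.3021, 0.0268]
tcp_rot: [3.14, -0.084, -0.001]
contact_force: [0.8, -0.4, 0.1]
grip_width: 0.0493
grip_force: 0.0
time: 13.2
tool_pos: [0.5233, 0.3025, 0.0283]
tcp_rot: [-3.139, 0.084, -0.003]
contact_force: [-0.7, -1.1, 6.9]
grip_width: 0.0261
grip_force: 59.9
time: 13.7
tool_pos: [0.5225, 0.302, 0.1644]
tcp_rot: [-3.14, 0.084, -0.001]
contact_force: [0.1, 0.6, -0.2]
grip_width: 0.0263
grip_force: 59.2
t 13.7 p [522.5 302.  164.4] yaw -3.07 tilt 0.06 F [ 0.1  0.6 -0.2] w 26.3 gf 59.2
turn shares [-0.007 -0.007  0.688]
shift shares (after turn) [ 0.383  5.032 -1.311]
```

```bash
python3 -m creep '[[[0,0,-0.6],[0,0,0.35]],[[0,0.3,-0.6],[0,0,0.34]],[[0.05,0.6,0],[0,0,0]],[[0.05,0.6,0],[0,0,0]],[[0.05,0.6,0],[0,0,0]]]'
python3 -m creep '[[[0.05,0.6,0],[0,0,0]],[[0.05,0.6,0],[0,0,0]],[[0.05,0.6,0],[0,0,0]],[[0.05,0.6,0],[0,0,0]],[[0.05,0.6,0],[0,0,0]]]'
python3 -m creep '[[[0,0.6,0],[0,0,0]],[[0,0.4,0],[0,0,0]],[[0,0.3,0],[0,0,0]],[[0,0,0],[0,0,0]],[[0,0,0],[0,0,0]]]'
python3 plan.py .5185 -.025 .09 -7.2
```

```text
time: 14.2
tool_pos: [0.5171, 0.1959, 0.2235]
tcp_rot: [-3.134, 0.197, -0.002]
contact_force: [1.1, -0.2, 0.3]
grip_width: 0.0267
grip_force: 59.2
time: 14.7
tool_pos: [0.5107, 0.0453, 0.2231]
tcp_rot: [-3.135, 0.197, -0.002]
contact_force: [1.5, 0.1, -0.8]
grip_width: 0.0259
grip_force: 59.2
time: 15.2
tool_pos: [0.503, -0.0174, 0.2223]
tcp_rot: [-3.135, 0.197, -0.001]
contact_force: [-0.5, 0.0, -0.4]
grip_width: 0.0263
grip_force: 59.2
t 15.2 p [503.  -17.4 222.3] yaw -7.21 tilt 0.05 F [-0.5  0.  -0.4] w 26.3 gf 59.2
turn shares [-0.006 -0.007 -0.001]
shift shares (after turn) [0.326 0.113 2.646]
```

```bash
python3 -m creep '[[[0.16,0.06,0.5],[0,0,0]],[[0.16,0.06,0.6],[0,0,0]],[[0,0,0.6],[0,0,0]],[[0,0,0.5],[0,0,0]],[[0,0,0.45],[0,0,0]]]'
python3 -m creep '[[[0,0,0],[0,0,0]],[[0,0,0],[0,0,0]],[[0,0,0],[0,0,0]]]'
python3 plan.py .5185 -.025 .063 -7.2;python3 w.py w8.png
```

```text
time: 15.7
tool_pos: [0.5182, -0.0241, 0.088]
tcp_rot: [-3.135, 0.194, 0.001]
contact_force: [0.4, -0.0, -0.2]
grip_width: 0.0263
grip_force: 59.2
time: 16.0
tool_pos: [0.5186, -0.0253, 0.0903]
tcp_rot: [-3.135, 0.196, -0.002]
contact_force: [0.1, 0.5, -0.2]
grip_width: 0.0264
grip_force: 59.2
t 16.0 p [518.6 -25.3  90.3] yaw -7.16 tilt 0.08 F [ 0.1  0.5 -0.2] w 26.4 gf 59.2
turn shares [-0.004 -0.013  0.007]
shift shares (after turn) [-0.003 -0.006  0.546]
[[-0.124, 0.948, 0.294, 0.594], [-0.992, -0.118, -0.038, -0.036], [-0.001, -0.296, 0.955, 0.216], [0.0, 0.0, 0.0, 1.0]] 59.978064489661485 [-0.04935284  0.          0.          0.          0.        ]
```

View pics/w8.png

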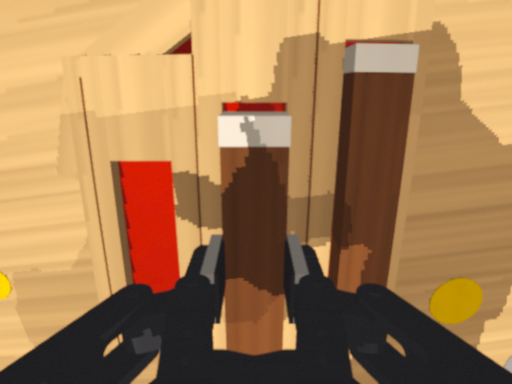

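Run:
```python
from h import *
s=snap('wrist')
a=np.radians(-7.3);hx=lambda P:np.array([[np.cos(a),np.sin(a)],[-np.sin(a),np.cos(a)]])@(P[:2]*1e3-[548.2,-29.0])-[-30,0]
for p in((222,103),(287,103),(254,101.5)):print('floor',hx(onz(s,p,.035)),'deck',hx(onz(s,p,.045)))
for p in((218,113),(292,113)):print('bar top',hx(onz(s,p,.084)))
for p in((343,44),(419,45)):print('long top',hx(onz(s,p,.057))+[-30+15,60])
```

```text
floor [66.92787971 16.2447601 ] deck [67.42729096 15.29987842]
floor [ 67.01871555 -18.19308249] deck [ 67.51310986 -17.23593402]
floor [67.7263824  -0.70863017] deck [68.1816917  -0.71716227]
bar top [65.57231428 13.2647792 ]
bar top [ 65.64996482 -15.56491624]
long top [79.06317187 19.6047153 ]
long top [ 79.28429693 -14.97449628]
```

```bash
python3 -m creep '[[[-0.01,0,0.14],[0,0,0]],[[0,0,0.12],[0,0,0]],[[0,0,0.12],[0,0,0]],[[0,0,0],[0,0,0]]]'
python3 -m creep '[[[0,0,0.07],[0,0,0]],[[0,0,0.06],[0,0,0]],[[0,0,0],[0,0,0]]]'
python3 -m creep '[[[0,0,0.03],[0,0,0]],[[0,0,0],[0,0,0]]]'
```

```text
time: 16.5
tool_pos: [0.5172, -0.0258, 0.0694]
tcp_rot: [3.135, -0.198, -0.002]
contact_force: [0.4, -0.3, -0.3]
grip_width: 0.0263
grip_force: 59.2
time: 16.8
tool_pos: [0.5174, -0.0258, 0.0635]
tcp_rot: [3.135, -0.197, -0.001]
contact_force: [-0.6, -0.2, -0.4]
grip_width: 0.0261
grip_force: 59.2
time: 17.0
tool_pos: [0.5174, -0.0258, 0.0632]
tcp_rot: [-3.135, 0.198, -0.001]
contact_force: [-2.5, -0.3, 14.9]
grip_width: 0.0262
grip_force: 61.0
```

```bash
python3 -m creep '[[[0,0,0],[0,0,0]],[[0,0,0],[0,0,0]],[[0,0,0],[0,0,0]]]' -0.2
python3 -m creep '[[[0,0,-0.4],[0,0,0]],[[0,0,-0.8],[0,0,0]],[[0,0,-0.8],[0,0,0]],[[0,0,-0.8],[0,0,0]],[[0,0,-0.4],[0,0,0]]]'
python3 plan.py .45 -.35 .24 -7.2; python3 w.py w9.png
```

```text
time: 17.3
tool_pos: [0.5175, -0.0258, 0.0622]
tcp_rot: [3.135, -0.198, -0.0]
contact_force: [-0.1, -0.0, -0.0]
grip_width: 0.0513
grip_force: 0.0
time: 17.8
tool_pos: [0.5183, -0.0259, 0.2253]
tcp_rot: [-3.135, 0.198, -0.005]
contact_force: [1.1, -0.3, -0.7]
grip_width: 0.0515
grip_force: 0.0
t 17.8 p [518.3 -25.9 225.3] yaw -7.22 tilt 0.2 F [ 1.1 -0.3 -0.7] w 51.5 gf 0.0
turn shares [-0.006 -0.033 -0.003]
shift shares (after turn) [-0.542  6.601 -0.294]
[[-0.125, 0.948, 0.292, 0.593], [-0.992, -0.119, -0.038, -0.036], [-0.001, -0.294, 0.956, 0.351], [0.0, 0.0, 0.0, 1.0]] 59.978064489661485 [-0.04935284  0.          0.          0.          0.        ]
```

View pics/w9.png

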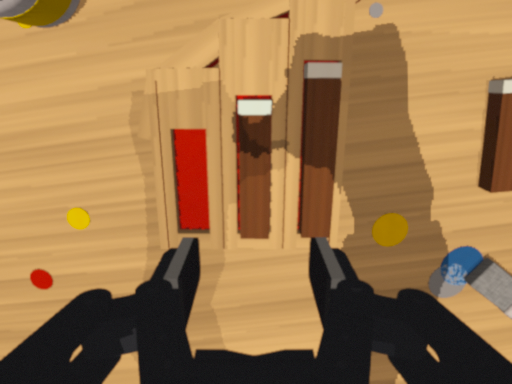

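Long and middle are both seated with white ends to the bow; only the outboard slot stays empty, because short is absent. Now the stylus.

```bash
python3 -m creep '[[[-0.1,0.4,-0.2],[0,0,0]],[[-0.1,0.6,-0.1],[0,0,0]],[[-0.1,0.6,0],[0,0,0]],[[-0.1,0.6,0],[0,0,0]],[[-0.1,0.6,0],[0,0,0]]]' -0.8
python3 -m creep '[[[0,0.6,0],[0,0,0]],[[0,0.6,0],[0,0,0]],[[0,0.6,0],[0,0,0]],[[0,0.6,0],[0,0,0]],[[0,0.6,0],[0,0,0]]]'
python3 -m creep '[[[0,0.6,0],[0,0,0]],[[0,0.5,0],[0,0,0]],[[0,0.2,0],[0,0,0]],[[0,0,0],[0,0,0]],[[0,0,0],[0,0,0]]]'
python3 plan.py .45 -.35 .24 -7.2
python3 - <<'E'
from h import *;import pickle
s=snap('wrist','w10.png');print(proj(s,np.array([[.512,-.415,.05],[.512,-.415,.13]])))
print([(x['at'],x['confidence']) for x in robot.landmark_of('stylus','wrist')],[(x['at'],x['confidence']) for x in robot.landmark_of('stand','wrist')])
pickle.dump(s,open('w10.pkl','wb'))
E
```

```text
time: 18.35
tool_pos: [0.4745, -0.1626, 0.237]
tcp_rot: [-3.135, 0.197, 0.001]
contact_force: [1.2, -0.0, 0.2]
grip_width: 0.0769
grip_force: 0.0
time: 18.85
tool_pos: [0.4558, -0.3115, 0.2368]
tcp_rot: [-3.135, 0.197, 0.001]
contact_force: [0.2, 0.3, -0.5]
grip_width: 0.0769
grip_force: 0.0
time: 19.35
tool_pos: [0.4483, -0.3735, 0.2369]
tcp_rot: [-3.134, 0.196, 0.001]
contact_force: [1.2, -0.2, 0.7]
grip_width: 0.077
grip_force: 0.0
t 19.35 p [ 448.3 -373.5  236.9] yaw -7.16 tilt 0.07 F [ 1.2 -0.2  0.7] w 77.0 gf 0.0
turn shares [-0.01   0.007  0.006]
shift shares (after turn) [-0.025 -0.472 -0.063]
[[290.17406548  93.27141383]
 [302.30891789  96.31169451]]
[([290.1, 92.3], 0.8)] [([291.5, 91.4], 0.87)]
```

View pics/w10.png

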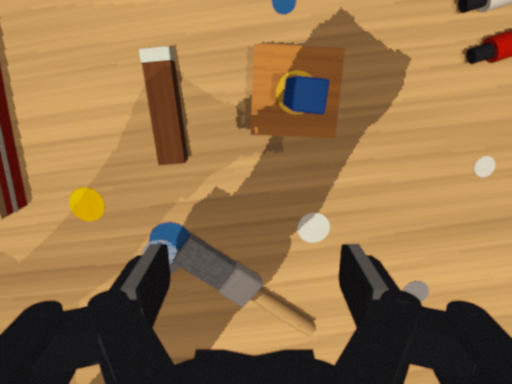

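Run:
```python
from h import *;import pickle
s=pickle.load(open('w10.pkl','rb'));c=s['color'];a=cv2.resize(c[25:155,230:360,::-1],None,fx=4.5,fy=4.5,interpolation=cv2.INTER_NEAREST);cv2.imwrite('pics/st.png',a)
hsv=cv2.cvtColor(c,cv2.COLOR_RGB2HSV);print(hsv[96,278:334].tolist())
```

```text
[[21, 206, 162], [20, 201, 132], [20, 200, 121], [20, 207, 117], [19, 175, 111], [9, 84, 82], [118, 103, 67], [108, 204, 70], [109, 208, 70], [109, 200, 70], [109, 204, 70], [108, 219, 70], [109, 211, 70], [108, 205, 71], [108, 205, 82], [108, 199, 95], [108, 202, 106], [108, 190, 113], [108, 184, 115], [108, 186, 115], [108, 188, 115], [108, 186, 114], [107, 187, 116], [108, 182, 116], [107, 190, 114], [108, 188, 115], [108, 182, 116], [108, 180, 116], [107, 188, 115], [108, 186, 115], [107, 188, 115], [107, 191, 115], [107, 191, 115], [108, 186, 115], [108, 189, 116], [108, 186, 115], [108, 193, 115], [108, 193, 115], [108, 191, 115], [108, 187, 116], [108, 191, 115], [108, 197, 114], [108, 191, 115], [108, 195, 114], [108, 192, 114], [108, 186, 115], [108, 194, 113], [109, 190, 110], [115, 129, 97], [177, 81, 91], [12, 163, 117], [13, 184, 122], [14, 182, 123], [14, 188, 122], [14, 188, 121], [13, 185, 123]]
```

View pics/st.png

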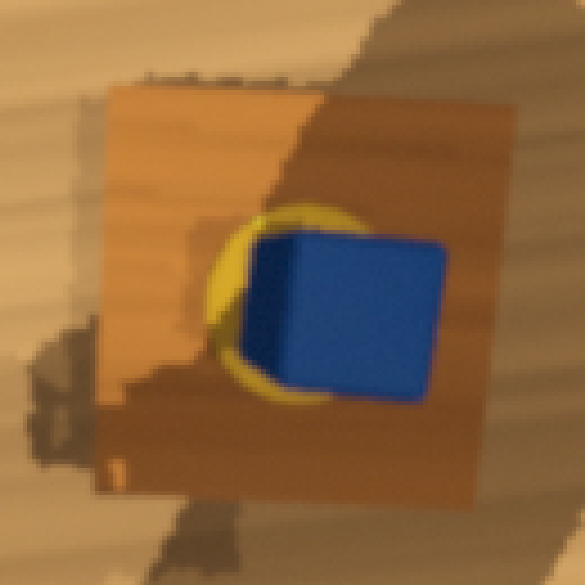

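Run:
```python
from h import *;import pickle
s=pickle.load(open('w10.pkl','rb'))
def q(L,z):
    P=np.array([onz(s,(230+(a+.5)/4.5-.5,25+(b+.5)/4.5-.5),z) for a,b in L])*1e3
    print(P.round(1).tolist(),'ctr',P.mean(0).round(1));
    for i in range(4):
        d=P[(i+1)%4]-P[i];print(np.linalg.norm(d).round(1),np.degrees(np.arctan2(d[1],d[0])).round(1),end='; ')
    print()
q([(297,232),(448,243),(427,403),(282,387)],.130)
q([(110,86),(517,104),(473,509),(95,492)],.05)
```

```text
[[525.5, -411.7, 130.0], [521.3, -433.8, 130.0], [498.3, -429.2, 130.0], [503.4, -407.4, 130.0]] ctr [ 512.1 -420.5  130. ]
22.6 -100.8; 23.5 168.5; 22.4 76.9; 22.6 -11.0; 
[[557.8, -387.7, 50.0], [545.0, -466.2, 50.0], [466.6, -452.9, 50.0], [479.8, -374.8, 50.0]] ctr [ 512.3 -420.4   50. ]
79.5 -99.2; 79.6 170.4; 79.2 80.4; 79.0 -9.4;
```

```bash
python3 plan.py .5122 -.4204 .170 -10.5
```

```text
t 19.5 p [ 448.7 -373.4  237.2] yaw -7.1 tilt 0.04 F [ 0.1 -0.6  0.4] w 76.5 gf 0.0
turn shares [-0.006  0.001  0.567]
shift shares (after turn) [1.421 0.694 1.345]
```

```bash
python3 -m creep '[[[0,0,0],[0,0,0.57]],[[0.47,0.23,0],[0,0,0]],[[0.47,0.23,0],[0,0,0]],[[0.48,0.23,0.3],[0,0,0]],[[0,0,0.5],[0,0,0]]]'
python3 -m creep '[[[0,0,0.5],[0,0,0]],[[0,0,0],[0,0,0]],[[0,0,0],[0,0,0]]]'
python3 plan.py .5122 -.4204 .088 -10.5;python3 - <<'E'
from h import *
s=snap('wrist','w11.png');hsv=cv2.cvtColor(s['color'],cv2.COLOR_RGB2HSV)
m=((abs(hsv[...,0].astype(int)-108)<6)&(hsv[...,1]>150)).astype(np.uint8)
n,l,st,ce=cv2.connectedComponentsWithStats(m)
for k in range(1,n):
    if st[k,4]>100:
        r=cv2.minAreaRect(np.argwhere(l==k)[:,::-1].astype(np.float32));print(st[k],ce[k],r,onz(s,r[0],.13)*1e3,hsv[int(ce[k][1]),int(ce[k][0])])
print(proj(s,np.array([[.5122,-.4204,.13]])),proj(s,np.array([[.5122,-.4204,.056]])))
E
```

```text
time: 20.0
tool_pos: [0.5157, -0.423, 0.1982]
tcp_rot: [3.126, -0.287, 0.008]
contact_force: [-0.3, 0.5, -0.2]
grip_width: 0.0771
grip_force: 0.0
time: 20.3
tool_pos: [0.5118, -0.4211, 0.1725]
tcp_rot: [-3.128, 0.289, 0.001]
contact_force: [-0.0, 0.2, 0.6]
grip_width: 0.077
grip_force: 0.0
t 20.3 p [ 511.8 -421.1  172.5] yaw -10.57 tilt 0.05 F [-0.   0.2  0.6] w 77.0 gf 0.0
turn shares [-0.004  0.007 -0.012]
shift shares (after turn) [ 0.004 -0.016  1.689]
[224  60  25  26 522] [235.6954023   72.33333333] ((236.0, 72.5), (25.0, 24.0), 90.0) [ 593.49193081 -428.25877228  130.        ] [104 175 153]
[ 231  175   42   71 2608] [251.70820552 211.88496933] ((252.0395965576172, 210.16856384277344), (40.33524703979492, 70.06346130371094), 2.726311206817627) [ 522.70382414 -422.7767298   130.        ] [108 198  90]
[[251.32456266 228.43958063]] [[252.17095457 188.18849399]]
```

```bash
python3 -m creep '[[[0,0,0.4],[0,0,0]],[[0,-0.01,0.5],[0,0,0]],[[0,0,0.5],[0,0,0]],[[0,0,0.29],[0,0,0]],[[0,0,0],[0,0,0]]]'
python3 -m creep '[[[0,0,0],[0,0,0]],[[0,0,0],[0,0,0]],[[0,0,0],[0,0,0]],[[0,0,0],[0,0,0]],[[0,0,0],[0,0,0]]]' 1
python3 -m creep '[[[0,0,0],[0,0,0]],[[0,0,0],[0,0,0]]]'; python3 plan.py .5122 -.4204 .25 -10.5
```

```text
time: 20.85
tool_pos: [0.5114, -0.421, 0.0871]
tcp_rot: [-3.127, 0.29, 0.002]
contact_force: [0.7, 1.0, -0.2]
grip_width: 0.0769
grip_force: 0.0
time: 21.35
tool_pos: [0.5121, -0.4218, 0.0889]
tcp_rot: [3.127, -0.291, 0.002]
contact_force: [-1.7, -0.1, 7.0]
grip_width: 0.0231
grip_force: 59.5
time: 21.55
tool_pos: [0.5121, -0.4217, 0.0889]
tcp_rot: [3.127, -0.291, 0.002]
contact_force: [-2.1, 1.5, 6.4]
grip_width: 0.0235
grip_force: 59.5
t 21.55 p [ 512.1 -421.7   88.9] yaw -10.63 tilt 0.09 F [-2.1  1.5  6.4] w 23.5 gf 59.5
turn shares [ 0.006 -0.013 -0.021]
shift shares (after turn) [-3.000e-03 -2.700e-02 -3.223e+00]
```

```bash
python3 -m creep '[[[0,0,-0.2],[0,0,0]],[[0,0,-0.4],[0,0,0]],[[0,0,-0.6],[0,0,0]],[[0,0,-0.6],[0,0,0]],[[0,0,-0.6],[0,0,0]]]'
python3 -m creep '[[[0,0,-0.6],[0,0,0]],[[0,0,-0.2],[0,0,-0.53]],[[0,0,0],[0,0,0]],[[0,0,0],[0,0,0]],[[0,0,0],[0,0,0]]]'
python3 plan.py .595 -.0774 .25 -7.4
python3 - <<'E'
from h import *
for n in('scene','top'):
    s=snap(n,n+'1.png');p=robot.observe()['tool_pos']
    tip=np.array(p)-[0,0,.0839]
    print(n,proj(s,np.array([tip,p])),[(x['at'],x['confidence']) for x in robot.landmark_of('stylus',n)])
a=cv2.imread('pics/scene1.png')[120:250,60:200];cv2.imwrite('pics/s1c.png',cv2.resize(a,None,fx=4.5,fy=4.5,interpolation=cv2.INTER_CUBIC))
E
```

```text
time: 22.05
tool_pos: [0.5114, -0.4212, 0.2094]
tcp_rot: [-3.128, 0.291, 0.0]
contact_force: [-0.8, 0.5, -1.0]
grip_width: 0.0236
grip_force: 58.7
time: 22.55
tool_pos: [0.5112, -0.4209, 0.2467]
tcp_rot: [-3.134, 0.205, 0.003]
contact_force: [0.2, 0.5, -2.0]
grip_width: 0.0233
grip_force: 58.7
t 22.55 p [ 511.2 -420.9  246.7] yaw -7.5 tilt 0.11 F [ 0.2  0.5 -2. ] w 23.3 gf 58.7
turn shares [-0.009  0.016 -0.017]
shift shares (after turn) [ 0.778 -7.029 -0.066]
scene [[121.16466203 176.39005078]
 [113.53320763 156.86327942]] [([122.9, 172.9], 0.72), ([240.0, 203.4], 0.47)]
top [[389.0622027  175.91599636]
 [398.71277321 170.05022692]] [([389.0, 177.7], 0.57)]
```

View pics/s1c.png

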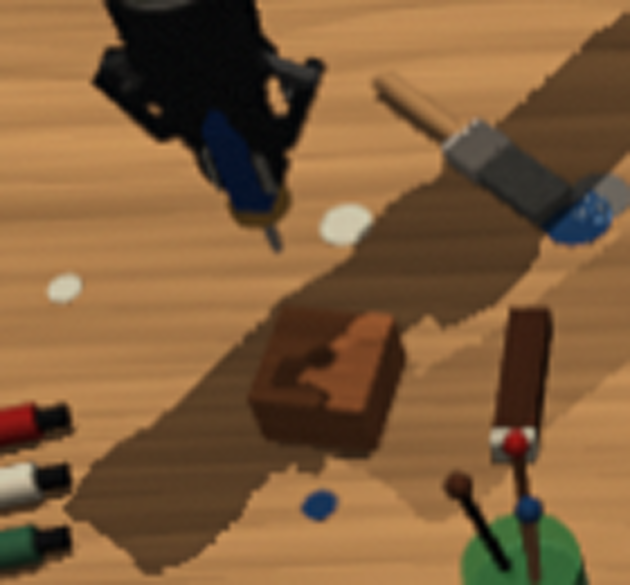

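Tip seen at (121.8,175.3) in the scene picture, against (121.2,176.4) predicted, so the stylus is upright in the grip. I'll carry it to the bow end of the long seam.

```bash
python3 -m creep '[[[0,-0.3,0],[0,0,0]],[[0,-0.5,0],[0,0,0]],[[0,-0.5,0],[0,0,0]],[[0,-0.5,0],[0,0,0]],[[0,-0.5,0],[0,0,0]]]'
python3 -m creep '[[[0,-0.5,0],[0,0,0]],[[0,-0.5,0],[0,0,0]],[[0,-0.5,0],[0,0,0]],[[0,-0.5,0],[0,0,0]],[[0,-0.5,0],[0,0,0]]]'
python3 -m creep '[[[0.1,-0.5,0],[0,0,0]],[[0.2,-0.5,0],[0,0,0]],[[0.2,-0.5,0],[0,0,0]],[[0.2,-0.5,0],[0,0,0]],[[0.1,-0.2,0],[0,0,0]]]'
python3 -m creep '[[[0,0,0],[0,0,0]],[[0,0,0],[0,0,0]],[[0,0,0],[0,0,0]]]'
python3 plan.py .595 -.0774 .146 -7.4
```

```text
time: 23.25
tool_pos: [0.5266, -0.3051, 0.2476]
tcp_rot: [-3.134, 0.203, 0.0]
contact_force: [0.2, 0.2, -1.3]
grip_width: 0.0237
grip_force: 58.8
time: 23.75
tool_pos: [0.5426, -0.1812, 0.2477]
tcp_rot: [-3.135, 0.203, 0.0]
contact_force: [0.2, 1.5, 0.3]
grip_width: 0.0236
grip_force: 58.8
time: 24.25
tool_pos: [0.5974, -0.0756, 0.2475]
tcp_rot: [-3.134, 0.198, 0.0]
contact_force: [-0.0, -0.0, -1.2]
grip_width: 0.0236
grip_force: 58.9
time: 24.55
tool_pos: [0.5959, -0.0811, 0.2478]
tcp_rot: [3.134, -0.207, -0.001]
contact_force: [-0.1, -0.3, -1.7]
grip_width: 0.0236
grip_force: 58.9
t 24.55 p [595.9 -81.1 247.8] yaw -7.56 tilt 0.05 F [-0.1 -0.3 -1.7] w 23.6 gf 58.9
turn shares [ 0.007  0.005 -0.027]
shift shares (after turn) [-0.026 -0.071  2.035]
```

```bash
python3 -m creep '[[[0,-0.07,0.3],[0,0,0]],[[-0.03,0,0.5],[0,0,0]],[[0,0,0.5],[0,0,0]],[[0,0,0.4],[0,0,0]],[[0,0,0.2],[0,0,0]]]'
python3 -m creep '[[[0,0,0.1],[0,0,0]],[[0,0,0],[0,0,0]],[[0,0,0],[0,0,0]],[[0,0,0],[0,0,0]]]'
python3 plan.py .595 -.0774 .132 -7.4; python3 w.py w12.png
python3 - <<'E'
from h import *
s=snap('scene');p=np.array(robot.observe()['tool_pos']);print(proj(s,np.array([p-[0,0,.0839]])))
a=s['color'][150:260,200:310,::-1];a=cv2.resize(a,(590,590),interpolation=cv2.INTER_CUBIC)
b=cv2.imread('pics/w12.png')[60:384,200:320][:, :];b=cv2.resize(b,(207,560))
c=np.zeros((590,797,3),np.uint8);c[:,:590]=a;c[:560,590:]=b;cv2.imwrite('pics/fin.png',c)
E
```

```text
time: 25.05
tool_pos: [0.5944, -0.0771, 0.1513]
tcp_rot: [3.134, -0.207, -0.004]
contact_force: [-0.3, 0.5, -0.8]
grip_width: 0.0234
grip_force: 58.8
time: 25.45
tool_pos: [0.5961, -0.076, 0.1487]
tcp_rot: [-3.135, 0.204, -0.002]
contact_force: [-0.1, -0.6, -0.7]
grip_width: 0.0236
grip_force: 58.8
t 25.45 p [596.1 -76.  148.7] yaw -7.45 tilt 0.09 F [-0.1 -0.6 -0.7] w 23.6 gf 58.8
turn shares [-0.001 -0.014 -0.009]
shift shares (after turn) [-0.019  0.031  0.334]
[[-0.129, 0.947, 0.294, 0.671], [-0.992, -0.123, -0.039, -0.087], [-0.001, -0.296, 0.955, 0.274], [0.0, 0.0, 0.0, 1.0]] 59.978064489661485 [-0.04935284  0.          0.          0.          0.        ]
[[244.07659532 215.63587638]]
```

View pics/fin.png

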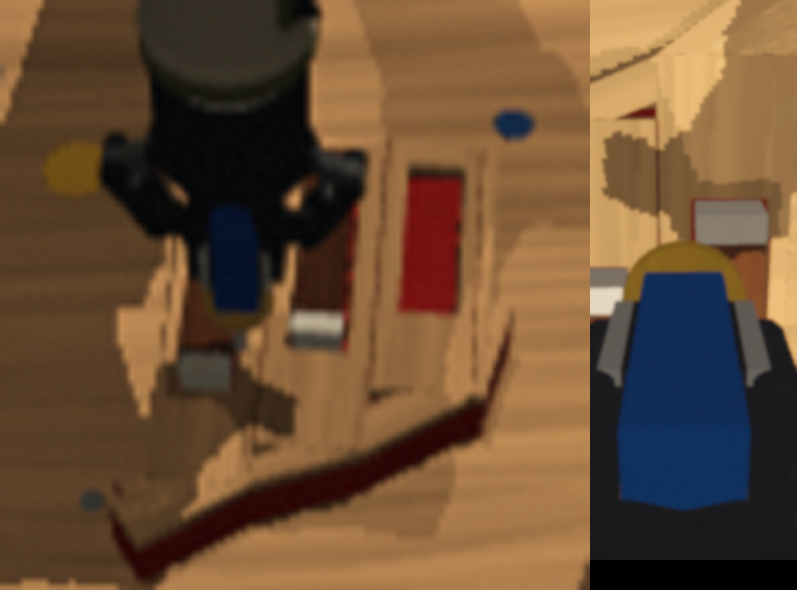

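Scene crop: the tip is at about (238,342), px (244.4,213.8), just outboard of the long runner's white end as planned. I'll lower slowly and feel for the deck.

```bash
python3 -m creep '[[[-0.01,0.02,0.06],[0,0,0]],[[0,0,0.06],[0,0,0]],[[0,0,0.06],[0,0,0]],[[0,0,0.06],[0,0,0]],[[0,0,0.04],[0,0,0]]]'
python3 -m creep '[[[0,0,0.04],[0,0,0]],[[0,0,0.02],[0,0,0]],[[0,0,0],[0,0,0]],[[0,0,0],[0,0,0]]]'
python3 -m creep '[[[0,0,0.02],[0,0,0]],[[0,0,0],[0,0,0]],[[0,0,0],[0,0,0]]]'; python3 plan.py .595 -.0774 .130 -7.4
```

```text
time: 26.05
tool_pos: [0.5949, -0.0767, 0.1333]
tcp_rot: [-3.135, 0.204, 0.001]
contact_force: [0.1, 0.4, -1.9]
grip_width: 0.0234
grip_force: 58.8
time: 26.45
tool_pos: [0.595, -0.0768, 0.1308]
tcp_rot: [3.135, -0.204, -0.0]
contact_force: [0.8, -0.3, -0.8]
grip_width: 0.0234
grip_force: 58.8
time: 26.75
tool_pos: [0.595, -0.0768, 0.1298]
tcp_rot: [-3.135, 0.204, -0.0]
contact_force: [0.5, -0.5, -1.1]
grip_width: 0.0238
grip_force: 58.8
t 26.75 p [595.  -76.8 129.8] yaw -7.45 tilt 0.0 F [ 0.5 -0.5 -1.1] w 23.8 gf 58.8
turn shares [-0.    -0.    -0.008]
shift shares (after turn) [ 0.001  0.012 -0.004]
```

```bash
python3 -m creep '[[[0,0,0.015],[0,0,0]],[[0,0,0],[0,0,0]]]' | grep -E 'pos|contact'
python3 -m creep '[[[0,0,0.015],[0,0,0]],[[0,0,0],[0,0,0]]]'| grep -E 'pos|contact'
```

```text
tool_pos: [0.595, -0.0768, 0.1289]
contact_force: [0.3, 0.0, -0.5]
tool_pos: [0.5951, -0.0768, 0.1284]
contact_force: [0.0, 1.0, 1.9]
```

```bash
python3 -m creep '[[[0,0,-0.04],[0,0,0]],[[0,0,0],[0,0,0]],[[-0.04,0,0],[0,0,0]],[[-0.08,0,0],[0,0,0]],[[-0.08,0,0],[0,0,0]]]'| grep -E 'pos|contact'
python3 -m creep '[[[-0.08,0,0],[0,0,0]],[[-0.08,0,0],[0,0,0]],[[-0.08,0,0],[0,0,0]],[[-0.08,0,0],[0,0,0]],[[-0.08,0,0],[0,0,0]]]'| grep -E 'pos|contact'
python3 -m creep '[[[-0.08,0,0],[0,0,0]],[[-0.08,0,0],[0,0,0]],[[-0.08,0,0],[0,0,0]],[[-0.08,0,0],[0,0,0]],[[-0.08,0,0],[0,0,0]]]'| grep -E 'pos|contact'
python3 plan.py .4602 -.0599 .1305 -7.4
```

```text
tool_pos: [0.5846, -0.0754, 0.1301]
contact_force: [0.6, -0.1, -0.5]
tool_pos: [0.5649, -0.0728, 0.1303]
contact_force: [0.6, -0.6, -1.0]
tool_pos: [0.5451, -0.0702, 0.1303]
contact_force: [0.2, -0.8, -1.3]
t 28.65 p [545.1 -70.2 130.3] yaw -7.44 tilt 0.0 F [ 0.2 -0.8 -1.3] w 23.6 gf 59.0
turn shares [ 0.     0.    -0.007]
shift shares (after turn) [-1.711  0.014 -0.005]
```

```bash
for i in 1; do :; done
python3 -m creep '[[[-0.08,0,0],[0,0,0]],[[-0.08,0,0],[0,0,0]],[[-0.08,0,0],[0,0,0]],[[-0.08,0,0],[0,0,0]],[[-0.08,0,0],[0,0,0]]]'| grep -E 'pos|contact'
python3 -m creep '[[[-0.08,0,0],[0,0,0]],[[-0.08,0,0],[0,0,0]],[[-0.08,0,0],[0,0,0]],[[-0.08,0,0],[0,0,0]],[[-0.08,0,0],[0,0,0]]]'| grep -E 'pos|contact'
python3 -m creep '[[[-0.08,0,0],[0,0,0]],[[-0.08,0,0],[0,0,0]],[[-0.08,0,0],[0,0,0]],[[-0.08,0,0],[0,0,0]],[[-0.08,0,0],[0,0,0]]]'| grep -E 'pos|contact'
python3 -m creep '[[[-0.08,0,0],[0,0,0]],[[-0.08,0,0],[0,0,0]],[[-0.08,0,0],[0,0,0]],[[-0.08,0,0],[0,0,0]],[[-0.06,0,0],[0,0,0]]]'| grep -E 'pos|contact'
python3 -m creep '[[[0,0,0],[0,0,0]],[[0,0,0],[0,0,0]],[[0,0,0],[0,0,0]],[[0,0,0],[0,0,0]]]'| grep -E 'pos|contact'
python3 plan.py .4602 -.0599 .1305 -7.4
```

```text
tool_pos: [0.5253, -0.0677, 0.1303]
contact_force: [-0.5, -0.8, -0.9]
tool_pos: [0.5054, -0.0651, 0.1303]
contact_force: [-0.9, 0.1, -0.3]
tool_pos: [0.4856, -0.0625, 0.1303]
contact_force: [-0.5, 0.4, -1.0]
tool_pos: [0.4667, -0.06, 0.1303]
contact_force: [-0.1, -0.8, -1.1]
tool_pos: [0.4673, -0.0601, 0.1302]
contact_force: [-0.1, -0.2, 0.1]
t 31.05 p [467.3 -60.1 130.2] yaw -7.44 tilt 0.01 F [-0.1 -0.2  0.1] w 23.3 gf 59.0
turn shares [ 0.    -0.001 -0.007]
shift shares (after turn) [-0.141  0.015 -0.005]
```

```bash
python3 -m creep '[[[-0.07,0.01,0],[0,0,0]],[[-0.07,0,0],[0,0,0]],[[0,0,0],[0,0,0]],[[0,0,0],[0,0,0]],[[0,0,0],[0,0,0]]]'| grep -E 'pos|contact'
python3 -m creep '[[[0,0,-0.06],[0,0,0]],[[0,0,-0.08],[0,0,0]],[[0,0,-0.08],[0,0,0]],[[0,0,-0.3],[0,0,0]],[[0,0,-0.5],[0,0,0]]]'| grep -E 'pos|contact'
python3 plan.py .5716 -.01465 .181 -7.4
```

```text
tool_pos: [0.4602, -0.0597, 0.1303]
contact_force: [-0.5, -0.2, -0.3]
tool_pos: [0.4594, -0.0596, 0.1812]
contact_force: [0.1, -0.0, -1.2]
t 32.05 p [459.4 -59.6 181.2] yaw -7.44 tilt 0.14 F [ 0.1 -0.  -1.2] w 23.3 gf 59.0
turn shares [ 0.003  0.024 -0.007]
shift shares (after turn) [ 2.109 -1.18   0.003]
```

```bash
python3 -m creep '[[[0.2,-0.1,0],[0,0,0]],[[0.4,-0.23,0],[0,0,0]],[[0.4,-0.23,0],[0,0,0]],[[0.4,-0.23,0],[0,0,0]],[[0.4,-0.23,0],[0,0,0]]]'| grep -E 'pos|contact'
python3 -m creep '[[[0.3,-0.16,0],[0,0,0]],[[0,0,0],[0,0,0]],[[0,0,0],[0,0,0]],[[0,0,0],[0,0,0]]]'| grep -E 'pos|contact'
python3 plan.py .5716 -.01465 .1305 -7.4
```

```text
tool_pos: [0.5571, -0.02, 0.1809]
contact_force: [-0.2, -0.3, -0.3]
tool_pos: [0.5708, -0.0152, 0.1809]
contact_force: [0.3, 0.2, -1.6]
t 32.95 p [570.8 -15.2 180.9] yaw -7.47 tilt 0.08 F [ 0.3  0.2 -1.6] w 23.5 gf 59.0
turn shares [ 0.004  0.012 -0.012]
shift shares (after turn) [ 0.014 -0.013  1.009]
```

```bash
python3 -m creep '[[[0,0,0.25],[0,0,0]],[[0,0,0.25],[0,0,0]],[[0.01,-0.01,0.15],[0,0,0]],[[0,0,0.06],[0,0,0]],[[0,0,0.06],[0,0,0]]]'| grep -E 'pos|contact'
python3 -m creep '[[[0,0,0.06],[0,0,0]],[[0,0,0.06],[0,0,0]],[[0,0,0.06],[0,0,0]],[[0,0,0.05],[0,0,0]],[[0,0,0],[0,0,0]]]'| grep -E 'pos|contact'
python3 -m creep '[[[0,0,0],[0,0,0]],[[0,0,0],[0,0,0]]]' >/dev/null; python3 plan.py .4664 -.00105 .1305 -7.4
```

```text
tool_pos: [0.5723, -0.0144, 0.1421]
contact_force: [0.2, -0.3, -0.7]
tool_pos: [0.5723, -0.0143, 0.131]
contact_force: [0.7, -0.0, -0.4]
t 34.15 p [572.5 -14.3 131.4] yaw -7.44 tilt 0.01 F [ 0.3  0.1 -1.3] w 23.7 gf 59.0
turn shares [-0.    -0.002 -0.007]
shift shares (after turn) [-2.138  0.01   0.018]
```

```bash
python3 -m creep '[[[0,0,0.02],[0,0,0]],[[0,0,0],[0,0,0]],[[-0.04,0,0],[0,0,0]],[[-0.08,0,0],[0,0,0]],[[-0.08,0,0],[0,0,0]]]'| grep -E 'pos|contact'
python3 -m creep '[[[-0.08,0,0],[0,0,0]],[[-0.08,0,0],[0,0,0]],[[-0.08,0,0],[0,0,0]],[[-0.08,0,0],[0,0,0]],[[-0.08,0,0],[0,0,0]]]'| grep -E 'pos|contact'
python3 -m creep '[[[-0.08,0,0],[0,0,0]],[[-0.08,0,0],[0,0,0]],[[-0.08,0,0],[0,0,0]],[[-0.08,0,0],[0,0,0]],[[-0.08,0,0],[0,0,0]]]'| grep -E 'pos|contact'
python3 -m creep '[[[-0.08,0,0],[0,0,0]],[[-0.08,0,0],[0,0,0]],[[-0.08,0,0],[0,0,0]],[[-0.08,0,0],[0,0,0]],[[-0.08,0,0],[0,0,0]]]'| grep -E 'pos|contact'
python3 -m creep '[[[-0.08,0,0],[0,0,0]],[[-0.08,0,0],[0,0,0]],[[-0.08,0,0],[0,0,0]],[[-0.08,0,0],[0,0,0]],[[-0.08,0,0],[0,0,0]]]'| grep -E 'pos|contact'
python3 plan.py .4664 -.00105 .1305 -7.4
```

```text
tool_pos: [0.562, -0.013, 0.1302]
contact_force: [-0.4, 0.1, -0.8]
tool_pos: [0.5423, -0.0104, 0.1303]
contact_force: [0.4, -0.1, -1.2]
tool_pos: [0.5225, -0.0078, 0.1303]
contact_force: [-0.1, 0.0, -1.0]
tool_pos: [0.5027, -0.0052, 0.1303]
contact_force: [0.1, 0.7, -1.1]
tool_pos: [0.4829, -0.0026, 0.1303]
contact_force: [-0.4, 0.4, -0.3]
t 36.65 p [482.9  -2.6 130.3] yaw -7.44 tilt 0.0 F [-0.4  0.4 -0.3] w 23.6 gf 59.0
turn shares [ 0.     0.    -0.007]
shift shares (after turn) [-0.33   0.011 -0.004]
```

```bash
python3 -m creep '[[[-0.08,0,0],[0,0,0]],[[-0.08,0,0],[0,0,0]],[[-0.08,0,0],[0,0,0]],[[-0.08,0,0],[0,0,0]],[[-0.02,0,0],[0,0,0]]]'| grep -E 'pos|contact'
python3 -m creep '[[[0,0,0],[0,0,0]],[[0,0,0],[0,0,0]],[[0,0,0],[0,0,0]]]'| grep -E 'pos|contact'
python3 -m creep '[[[0,0,-0.06],[0,0,0]],[[0,0,-0.08],[0,0,0]],[[0,0,-0.08],[0,0,0]],[[0,0,-0.3],[0,0,0]],[[0,0,-0.5],[0,0,0]]]'| grep -E 'pos|contact'
python3 -m creep '[[[0,0,-0.5],[0,0,0]],[[0,0,-0.5],[0,0,0]],[[0,0,-0.3],[0,0,0]],[[0,0,0],[0,0,0]],[[0,0,0],[0,0,0]]]'| grep -E 'pos|contact'
python3 plan.py .512 -.4214 .2465 -10.6
```

```text
tool_pos: [0.4657, -0.0004, 0.1302]
contact_force: [0.0, -0.0, -1.8]
tool_pos: [0.4665, -0.0004, 0.1303]
contact_force: [-0.0, -0.2, -1.2]
tool_pos: [0.4656, -0.0005, 0.1812]
contact_force: [-1.1, -0.1, -0.2]
tool_pos: [0.4662, -0.0004, 0.2462]
contact_force: [-0.3, 0.0, 0.2]
t 38.45 p [ 4.662e+02 -4.000e-01  2.462e+02] yaw -7.44 tilt 0.03 F [-0.3  0.   0.2] w 23.4 gf 59.0
turn shares [-0.002 -0.005  0.527]
shift shares (after turn) [ 2.450e+00  8.108e+00 -5.000e-03]
```

```bash
python3 -m creep '[[[0,0,0],[0,0,0.53]],[[0.1,0.3,0],[0,0,0]],[[0.15,0.5,0],[0,0,0]],[[0.15,0.5,0],[0,0,0]],[[0.15,0.5,0],[0,0,0]]]'| grep -E 'pos|contact'
python3 -m creep '[[[0.15,0.5,0],[0,0,0]],[[0.15,0.5,0],[0,0,0]],[[0.15,0.5,0],[0,0,0]],[[0.15,0.5,0],[0,0,0]],[[0.15,0.5,0],[0,0,0]]]'| grep -E 'pos|contact'
python3 -m creep '[[[0.15,0.5,0],[0,0,0]],[[0.15,0.5,0],[0,0,0]],[[0.15,0.5,0],[0,0,0]],[[0.15,0.5,0],[0,0,0]],[[0.15,0.5,0],[0,0,0]]]'| grep -E 'pos|contact'
python3 -m creep '[[[0.15,0.5,0],[0,0,0]],[[0.15,0.5,0],[0,0,0]],[[0.1,0.3,0],[0,0,0]],[[0,0,0],[0,0,0]],[[0,0,0],[0,0,0]]]'| grep -E 'pos|contact'
python3 plan.py .512 -.4214 .2465 -10.6
```

```text
tool_pos: [0.4762, -0.0948, 0.245]
contact_force: [0.4, 0.6, -0.8]
tool_pos: [0.49, -0.2246, 0.2447]
contact_force: [-0.1, -0.0, -0.8]
tool_pos: [0.5038, -0.3543, 0.2444]
contact_force: [0.7, 0.5, -1.2]
tool_pos: [0.5118, -0.4202, 0.2452]
contact_force: [0.8, -0.1, -0.9]
t 40.45 p [ 511.8 -420.2  245.2] yaw -10.63 tilt 0.12 F [ 0.8 -0.1 -0.9] w 23.2 gf 59.0
turn shares [-0.012  0.016 -0.004]
shift shares (after turn) [ 0.008  0.023 -0.027]
```

```bash
python3 -m creep '[[[0,0.02,0.3],[0,0,0]],[[0,0,0.5],[0,0,0]],[[0,0,0.5],[0,0,0]],[[0,0,0.5],[0,0,0]],[[0,0,0.2],[0,0,0]]]'| grep -E 'pos|contact'
python3 -m creep '[[[0,0,0],[0,0,0]],[[0,0,0.1],[0,0,0]],[[0,0,0.15],[0,0,0]],[[0,0,0.15],[0,0,0]],[[0,0,0],[0,0,0]]]'| grep -E 'pos|contact'
python3 plan.py .512 -.4214 .090 -10.6
```

```text
tool_pos: [0.511, -0.4198, 0.1431]
contact_force: [-0.5, 0.0, -1.3]
tool_pos: [0.5116, -0.4217, 0.1255]
contact_force: [-0.1, 0.4, -1.0]
t 41.45 p [ 511.6 -421.7  125.5] yaw -10.62 tilt 0.06 F [-0.1  0.4 -1. ] w 23.5 gf 58.9
turn shares [-0.005  0.009 -0.003]
shift shares (after turn) [ 0.007 -0.008  0.71 ]
```

```bash
python3 -m creep '[[[0,0,0.15],[0,0,0]],[[0,0,0.2],[0,0,0]],[[0,0,0.2],[0,0,0]],[[0,0,0.12],[0,0,0]],[[0,0,0],[0,0,0]]]'| grep -E 'pos|contact'
python3 -m creep '[[[0,0,0],[0,0,0]],[[0,0,0.03],[0,0,0]],[[0,0,0],[0,0,0]]]'| grep -E 'pos|contact'
```

```text
tool_pos: [0.5113, -0.4216, 0.0914]
contact_force: [0.3, 0.6, -1.5]
tool_pos: [0.512, -0.4222, 0.0915]
contact_force: [-0.1, -0.7, -1.7]
```

```bash
python3 -m creep '[[[0,0,0.03],[0,0,0]],[[0,0,0],[0,0,0]],[[0,0,0],[0,0,0]]]'| grep -E 'pos|contact'
python3 -m creep '[[[0,0,0.03],[0,0,0]],[[0,0,0],[0,0,0]]]'| grep -E 'pos|contact'
```

```text
tool_pos: [0.5119, -0.4221, 0.0899]
contact_force: [1.1, 0.7, -1.1]
tool_pos: [0.512, -0.4222, 0.0889]
contact_force: [-1.8, 1.6, 5.8]
```

Collar seated. I'll release it, rise, and check.

```bash
python3 -m creep '[[[0,0,0],[0,0,0]],[[0,0,0],[0,0,0]],[[0,0,0],[0,0,0]],[[0,0,0],[0,0,0]]]' -0.7| grep -E 'pos|contact|width'
python3 -m creep '[[[0,0,-0.2],[0,0,0]],[[0,0,-0.5],[0,0,0]],[[0,0,-0.6],[0,0,0]],[[0,0,-0.6],[0,0,0]],[[0,0,-0.6],[0,0,0]]]'| grep -E 'pos|contact'
python3 -m creep '[[[-0.4,0,-0.4],[0,0,0]],[[-0.4,0,0],[0,0,0]],[[-0.4,0.4,0],[0,0,0]],[[0,0.4,0],[0,0,0]],[[0,0,0],[0,0,0]]]'| grep -E 'pos|contact'
cat > fin.py <<'E'
from fit import *
for n in('scene','top'):
    s=snap(n,n+'9.png')
    for t in('stylus','stand','long_white','middle_white','brush_jar','paint_tin'):print(n,t,[(np.round(x['at'],1).tolist(),round(x['confidence'],2)) for x in robot.landmark_of(t,n)[:2]])
    a=np.radians(-7.38);h=lambda x,y,z:[.5482+np.cos(a)*x-np.sin(a)*y,-.029+np.sin(a)*x+np.cos(a)*y,z]
    print('expected whites long,middle; stylus',proj(s,np.array([h(.065,-.06,.057),h(.035,0,.057),[.5122,-.4208,.005]])).round(1).tolist())
s=snap('wrist','w99.png');hsv=cv2.cvtColor(s['color'],cv2.COLOR_RGB2HSV)
m=((abs(hsv[...,0].astype(int)-108)<6)&(hsv[...,1]>150)).astype(np.uint8);n,l,st,ce=cv2.connectedComponentsWithStats(m)
print([(st[k].tolist(),ce[k].round(1).tolist()) for k in range(1,n) if st[k,4]>100],proj(s,np.array([[.5122,-.4208,.056],[.5122,-.4208,.13]])))
print('stylus',[(x['at'],x['confidence']) for x in robot.landmark_of('stylus','wrist')],proj(s,np.array([[.5122,-.4208,.005]])))
E
python3 fin.py
```

```text
tool_pos: [0.5119, -0.4221, 0.0882]
contact_force: [0.5, 0.4, 0.1]
grip_width: 0.0724
tool_pos: [0.5117, -0.4221, 0.2152]
contact_force: [0.1, -0.8, 0.7]
tool_pos: [0.4443, -0.4537, 0.2343]
contact_force: [0.4, 0.3, 0.5]
scene stylus [([134.6, 204.9], 0.57), ([260.7, 211.2], 0.28)]
scene stand [([132.4, 206.7], 0.97)]
scene long_white [([238.2, 217.4], 0.73)]
scene middle_white [([257.0, 214.7], 0.77)]
scene brush_jar [([180.7, 262.3], 0.57), ([257.2, 211.2], 0.34)]
scene paint_tin [([323.2, 258.2], 0.63)]
expected whites long,middle; stylus [[237.0, 219.9], [258.3, 212.8], [133.6, 208.2]]
top stylus [([272.2, 180.0], 0.7), ([374.1, 185.3], 0.69)]
top stand [([376.0, 183.9], 0.63), ([250.2, 182.2], 0.48)]
top long_white [([275.9, 155.6], 0.92)]
top middle_white [([199.6, 128.3], 0.68), ([253.6, 159.8], 0.59)]
top brush_jar [([321.3, 131.2], 0.87)]
top paint_tin [([196.5, 124.2], 0.92), ([253.1, 159.6], 0.58)]
expected whites long,middle; stylus [[274.1, 154.5], [254.2, 161.6], [373.8, 184.9]]
[([186, 0, 22, 23, 399], [196.4, 11.1]), ([179, 91, 43, 35, 1385], [199.3, 107.6]), ([95, 238, 36, 23, 513], [113.0, 247.6])] [[206.85180827 103.37053473]
 [191.87500186 109.34760376]]
stylus [([215.0, 102.0], 0.63)] [[213.58264903 100.69224153]]
```

```bash
python3 -c "
from rig import robot
print(robot.close_job())"
```

```text
the job is handed in; nothing more can be done
None
```

The job is handed in, and no verdict came back: long and middle are seated white end to the bow (short was absent), their seams were traced in order, the stylus is back in its stand, and the spares, jar, tin and brush were left untouched.

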